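# Unstack the painted plaster pieces and pack the heart

## Robot

A 7-joint arm with a two-finger parallel gripper is mounted at the origin on the work surface. World frame = base frame: x ahead of the robot, y to its left, z up, the work surface at z = 0. Lengths are in m, angles in rad, forces in N, time in s.
With the tool pointing down it reaches from about 0.425 to 0.925 m from the base axis. Payload 6.8 kg.
Tool frame: the origin (TCP) lies on the centre line of the jaws, within the pads' length; the fingertips stand 25 mm ahead of it and the grasp point (between the pads) lies 6 mm ahead of it; z points along the fingers, y is the line along which they close (so a half turn about z gives the same grasp; the last joint's range is limited). The gripper opens to 85 mm and grips with 20 to 120 N. Pads are 22 mm wide; open, the fingers measure 114 mm over their backs; the gripper's body (76 mm by 85 mm) begins 54 mm behind the grasp point. The pads swing forward as they close: fully open they stand 13 mm farther back than shut.
Start: joints at [1.173, 0.477, 0.022, 1.555, -0.011, 1.109, -0.083], TCP at [0.193, -0.647, 0.256] pointing down, gripper open.
Joint ranges: [-2.96, 2.96], [-0.34, 2.1], [-1.41, 1.46], [0.24, 2.44], [-1.37, 4.51], [0.17, 1.92], [-2.96, 2.96]. Speed limits (rad/s): [2.39, 2.39, 3.14, 3.14, 3.14, 3.14, 3.14].

## Interface

Orientations are given as a rotation vector (axis times angle).
In Python, from bench import status, imaging, workorder gives the robot as it stands.
- The arm moves only by the tool send_rows, never from a script. Its argument "steps" is a list of rows, each an object of numbers: "dx", "dy", "dz": the shift along the tool's x, y, z in cm; "yaw": the turn about the tool's z in degrees; "gripper": the opening, from 0 (shut) to 1 (fully open). A call has 1 to 5 rows; each row is the pose to reach, as a shift and turn from the pose commanded when the call began, along the tool's axes at that moment; what a row does not reach only later rows make up. A row lasts 1/8 s, in which the tool goes at most 62.5 mm and 10.7 degrees, less where a joint would pass 70% of its speed; a pose out of reach is approached as far as the arm can. A call with a gripper value outside its range is refused whole. The fingers move at their own pace and stop on an object; "force" is the grip in N (left out, the last holds). Time passes only in rows, so rows that repeat a pose let the fingers close. It gives the time, the measured TCP pose, the force, the opening and the grip force at its end, in the units of the state.
- status.get_obs(): the state, without advancing time (a new reading comes with each control period).
- imaging.grab_frame(name): name is "scene" or "side" or "wrist"; returns a dict with "color" (480x640x3 uint8, red, green, blue), "depth" (480x640 float32, m along the optical axis (not along the pixel's ray), 0 where there is no reading), "K" (3x3 intrinsics, pixels), "R" (3x3) and "t" (3): a world point X has camera coordinates R X + t. Camera axes: x right, y down, z forward; pixel columns grow to the right and rows downward; lengths in m; the calibration is good to about 2 mm. The wrist camera is an equidistant fisheye: a pixel r from the principal point sees the ray r / f radians off the axis. A picture is of the moment at which its call begins.
- workorder.hand_in(): hands the job in; it is judged then, once.
The state is a dict: "clock": time; "joints": joint angles; "qvel": joint speeds; "tau": joint torques, N m; "tcp_pos": TCP position; "orientation": TCP orientation; "contact_force": force on the tool from outside, world axes, zero at the start; "moment": the same for the moment, N m; "grip_width": finger opening in m; "gripper_force": force on a finger pad.
Only numpy, scipy, OpenCV 4.12 (cv2) and the standard library are available. Lean on these libraries where they do the work, as an engineer would, in place of code of your own. Each camera call takes 0.05 s, during which the arm holds its last target. There are 200 camera calls.

## Task

Take the stack of painted plaster pieces apart: the heart plaque goes flat inside the wooden gift box, whose hinged lid you open first and shut fully afterwards, the turtle goes flat in the middle of the green board and the fish flat in the middle of the blue board, both lined up lengthwise with their boards. Plaster chips, so set each piece down rather than dropping it, and leave the little white angel standing where it is.

Things in the scene. Friction and masses are not known exactly. Their poses are not given: they have to be found in the camera images.
- fish: Blue painted plaster fish, flat, 22 mm high, 147 mm long, 52 mm wide over its parallel middle (90 mm long); round nose with white eye at +x, forked tail (about 65 mm across) at -x. 0.12 to 0.24 kg. Bottom of the stack, on the table. Origin: underside, centre of the parallel middle; x along its length, z up. Grasp it across y at the origin.
- turtle: Green painted plaster turtle, flat, 20 mm high, 100 mm long; shell 46 mm wide over its parallel middle (40 mm long); light green head at +x, four light green feet 35 mm from the middle along x, reaching 29 mm to each side. 0.06 to 0.13 kg. Lies on the fish, roughly along it. Origin: centre of the shell's underside; x to the head, z up. Grasp it across y at the origin.
- heart: White plaster rectangular plaque 56 mm long (x) by 46 mm wide (y) and 16 mm high, with a red heart relief 4 mm high on its top. 0.05 to 0.1 kg. Lies on the turtle, top of the stack. Origin at the centre of its underside, z up. Grasp it across y.
- blue_board: Blue fixed board, 180 mm long (x) by 100 mm wide (y), 10 mm thick, with a thin white line round its edge. Place of the fish. Origin at the centre of the underside, z up (its top is at 10 mm).
- green_board: Green fixed board, same size and axes as the blue one: 180 x 100 x 10 mm, thin white line round its edge, origin at the centre of the underside. Place of the turtle.
- gift_box: Light wood box fixed to the table, outside 130 mm (x) by 150 mm (y) by 55 mm high, walls and floor 8 mm thick (inside 114 x 134 x 47 mm). Origin at the centre of its underside, z up; the lid's hinge runs along y at the top of the +x wall. Place of the heart.
- gift_lid (a joint): Angle (rad) of the box's darker wooden lid (130 x 150 x 8 mm, 0.15 kg): 0 shut, growing as it opens upward and over to +x, 1.57 upright, stop at 1.9. At the start shut or ajar up to 0.3. Stiff hinge: the lid stays at any angle where it is left and moves with about 1 to 3 N at the knob.
- gift_lid_handle (a point): Middle of the head (28 mm across, 16 mm high) of the brass knob, 35 mm over the lid's top face. From the hinge: 100 mm along the lid, 43 mm off its underside; lid shut: x -35, y 0, z 98.5 mm in the box's frame; upright: beyond the lid (+x). 30 mm from the lid's free edge. Can be pinched from above along the box's y at any angle, pivoting between the fingers. Axes of the lid.
- gift_lid_hinge (a point): Point on the lid's hinge line at the middle of its width: x = 65 mm, y = 0, z = 55.5 mm in the box's frame. The hinge line runs along the box's y.
- angel: Small loose white unpainted plaster angel standing among the things, 89 mm high, 52 mm across at its foot. Must not be disturbed. Origin at the centre of its underside.
Mind the look-alikes: they are no part of the job. Of the things that look like the fish, the smaller one is meant. Of the things that look like the heart, the smaller one is meant.

How it is judged:
By the outcome, as a careful person would: the job done as asked, in the order asked, and still so for the second after the job is handed in, with the robot touching nothing.
It also fails if it takes over 138 s, if anything falls off the work surface, if the arm or the gripper's body presses on something with over 40 N, if the wrist force passes 120 N, or if a joint passes its speed limit or range.

## Working session

There is one attempt and no reset: what is moved stays moved. The work goes in short steps, Python scripts to look and compute and a tool call to move; the robot and the scene stay as the last step left them, time stands still between calls to the robot, and variables do not carry over. Pictures are saved under pics/ and viewed, at most 14 in all, crops included, and the job is handed in when it is done.

Besides the shell and the picture viewer there is one more tool, called after "Request:" as name(argument=value, ...) on one line, values as JSON. send_rows: Moves the arm, as the interface text tells. Its arguments: {"type":"object","properties":{"steps":{"type":"array"},"force":{"type":"number"}},"required":["steps"]}

```bash
ls; mkdir -p pics; python3 - <<'E'
from bench import status, imaging
import cv2,pickle
print(status.get_obs())
for n in ["scene","side","wrist"]:
    f=imaging.grab_frame(n); pickle.dump(f,open(f'/tmp/{n}0.pkl','wb'))
    cv2.imwrite(f'pics/{n}0.png',f['color'][:,:,::-1]); print(n,f['K'].tolist(),f['R'].round(3).tolist(),f['t'])
E
```

```text
pics
{'clock': 0.0, 'joints': array([ 1.17285594,  0.47781637,  0.02235503,  1.55650669, -0.01152686,
        1.10928633, -0.08308828]), 'qvel': array([-0.00035583, -0.00015751, -0.00017837,  0.00125751, -0.0002945 ,
       -0.00149893,  0.00082316]), 'tau': array([-1.73282137e-04, -5.96441174e+01,  1.60821129e+00, -2.81191742e+01,
        1.24190966e-02,  9.27463872e-03, -2.79118893e-06]), 'tcp_pos': array([ 0.19273552, -0.64630181,  0.25529173]), 'orientation': array([-3.10683169e+00, -4.53432720e-01,  6.21011646e-04]), 'contact_force': array([-0.71266526, -0.27696365,  0.29310045]), 'moment': array([-0.00198601, -0.00654065,  0.01797397]), 'gripper_force': 0.0, 'grip_width': 0.0853711360851554}
scene [[462.3739766339245, 0.0, 317.7831004441899], [0.0, 462.3739766339245, 248.9374391663767], [0.0, 0.0, 1.0]] [[0.836, 0.549, 0.007], [0.393, -0.59, -0.706], [-0.383, 0.593, -0.708]] [-0.30087614 -0.17713239  1.28278436]
side [[465.1294124481153, 0.0, 312.88887028111725], [0.0, 465.1294124481153, 236.930649278341], [0.0, 0.0, 1.0]] [[-0.932, -0.362, 0.011], [-0.185, 0.452, -0.873], [0.311, -0.816, -0.488]] [0.37755371 0.22078428 1.10800616]
wrist [[371.64829954431775, 0.0, 321.6660540454003], [0.0, 371.64829954431775, 243.89671836924046], [0.0, 0.0, 1.0]] [[0.287, -0.958, -0.001], [-0.918, -0.275, 0.287], [-0.275, -0.081, -0.958]] [-0.67412893 -0.03690122  0.37779596]
```

View pics/scene0.png

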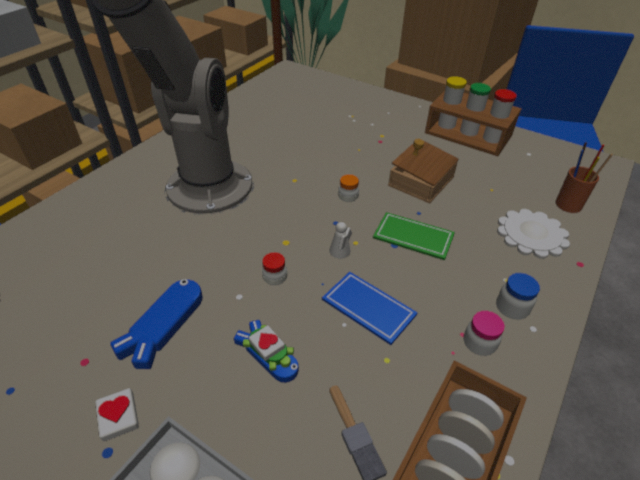

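View pics/side0.png

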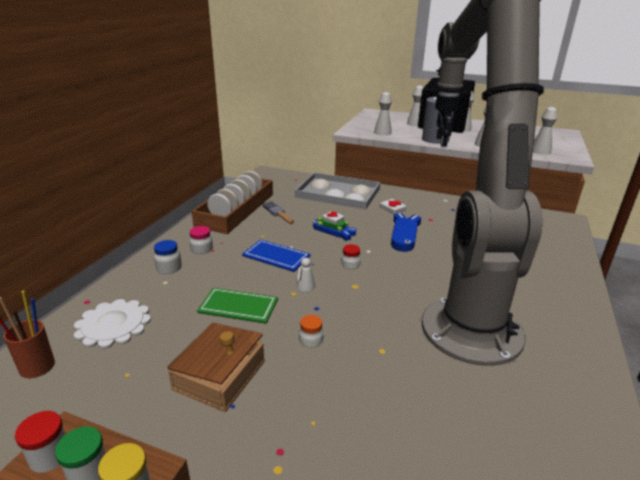

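Scene view: the stack is at (268,350), with the heart plaque (267,342) on the turtle (282,352) on the small fish (268,360). Look-alikes are the large fish (160,320) and the loose heart plaque (117,412). The boards are at (370,306) and (414,235), the box at (423,170) with its knob at (418,145), and the angel at (341,240). I choose the stacked pieces, which are the smaller ones by the description, and check sizes below.

```bash
cat > h.py <<'E'
import numpy as np, cv2, pickle
def cam(f): return -f['R'].T@f['t']
def rays(f,uv):
    uv=np.atleast_2d(uv).astype(float); K=f['K']
    x=(uv[:,0]-K[0,2])/K[0,0]; y=(uv[:,1]-K[1,2])/K[1,1]
    return np.c_[x,y,np.ones(len(x))]@f['R']
def frays(f,uv):   # fisheye
    uv=np.atleast_2d(uv).astype(float); K=f['K']
    p=np.c_[(uv[:,0]-K[0,2])/K[0,0],(uv[:,1]-K[1,2])/K[1,1]]; r=np.linalg.norm(p,axis=1)+1e-9
    return np.c_[p*(np.sin(r)/r)[:,None],np.cos(r)]@f['R']
def plane(f,uv,z,fish=False):
    d=(frays if fish else rays)(f,uv); c=cam(f); return c+d*((z-c[2])/d[:,2])[:,None]
def cloud(f,fish=False):
    v,u=np.mgrid[:480,:640]; uv=np.c_[u.ravel(),v.ravel()]
    d=(frays(f,uv) if fish else rays(f,uv)); zc=d@f['R'][2]
    P=cam(f)+d*(f['depth'].ravel()/np.where(abs(zc)<1e-6,1,zc))[:,None]
    P[f['depth'].ravel()==0]=np.nan; return P.reshape(480,640,3)
def tri(f,a,g,b):
    d1=rays(f,a)[0];d2=rays(g,b)[0];d1/=np.linalg.norm(d1);d2/=np.linalg.norm(d2)
    s=np.linalg.lstsq(np.c_[d1,-d2],cam(g)-cam(f),rcond=None)[0]
    p,q=cam(f)+s[0]*d1,cam(g)+s[1]*d2; return (p+q)/2,np.linalg.norm(p-q)
def hsv(f): return cv2.cvtColor(f['color'],cv2.COLOR_RGB2HSV)
def mask(f,lo,hi,box=None):
    m=cv2.inRange(hsv(f),np.array(lo),np.array(hi))
    if box: k=np.zeros_like(m);x0,y0,x1,y1=box;k[y0:y1,x0:x1]=255;m&=k
    return m
def big(m):
    c=cv2.findContours(m,cv2.RETR_EXTERNAL,cv2.CHAIN_APPROX_NONE)[0]; return max(c,key=cv2.contourArea)[:,0]
def rect(P):
    (c,s,a)=cv2.minAreaRect((np.asarray(P)[:,:2]*1000).astype(np.float32))
    if s[0]<s[1]: s=(s[1],s[0]); a+=90
    a=(a+90)%180-90; return np.round(c,1),np.round(s,1),round(a,1)
E
python3 - <<'E'
from h import *
F={n:pickle.load(open(f'/tmp/{n}0.pkl','rb')) for n in('scene','side')}
S,D=F['scene'],F['side']; print('cams',cam(S),cam(D))
B=((100,120,60),(130,255,255));G=((50,120,40),(75,255,255))
boxes={'scene':dict(blue=(315,265,425,345),green=(370,205,460,260),fish=(230,315,305,385),bigfish=(110,270,205,370)),
'side':dict(blue=(235,235,315,275),green=(190,285,285,325),fish=(305,210,360,240),bigfish=(385,210,425,250))}
for n,f in F.items():
    C=cloud(f)
    for k,b in boxes[n].items():
        m=mask(f,*(G if k=='green' else B),b); c=big(m)
        z={'blue':.01,'green':.01}.get(k,.022)
        h=cv2.drawContours(np.zeros((480,640),np.uint8),[c],-1,255,-1)>0
        print(n,k,rect(plane(f,c,z)),'depth z',np.nanmedian(C[h][:,2]).round(4))
    C2=C[...,2]
    ok=np.isfinite(C2)
# stack cloud, heart top
for n,f in F.items():
    C=cloud(f); x0,y0,x1,y1=boxes[n]['fish']; 
    if n=='side': y0-=8
    P=C[y0:y1,x0:x1].reshape(-1,3); col=f['color'][y0:y1,x0:x1].reshape(-1,3)
    H=P[P[:,2]>.05]; print(n,'heart',rect(H),np.nanmedian(H[:,2]),H[:,2].max())
# box by depth
for n,f in F.items():
    C=cloud(f); x0,y0,x1,y1=(380,130,465,205) if n=='scene' else (165,315,275,410)
    P=C[y0:y1,x0:x1].reshape(-1,3); P=P[P[:,2]>.03]; print(n,'box',rect(P),np.nanpercentile(P[:,2],[10,30,50,70,90,99,100]).round(3))
    T=P[P[:,2]>.1]; print('knob?',T.mean(0),len(T)); 
    np.save(f'/tmp/box_{n}.npy',P)
im=cv2.resize(S['color'][120:210,370:470],None,fx=6,fy=6,interpolation=cv2.INTER_CUBIC)
im2=cv2.resize(S['color'][310:390,225:310],None,fx=6,fy=6,interpolation=cv2.INTER_CUBIC)
o=np.zeros((540,1110,3),np.uint8);o[:540,:600]=im;o[:480,600:]=im2
cv2.imwrite('pics/crop1.png',cv2.resize(o,(800,389))[:,:,::-1])
E
```

```text
cams [ 0.81299347 -0.6993943   0.78570178] [0.04800732 0.94057588 0.72937128]
scene blue (array([ 574.3, -131.5]), array([179.1, 101.7]), -6.5) depth z 0.0102
scene green (array([559.3, 126. ]), array([153.6,  72.8]), 8.5) depth z 0.0101
scene fish (array([ 491.9, -348.7]), array([109.2,  53.2]), -12.5) depth z 0.021
scene bigfish (array([ 237.2, -404.5]), array([221.2, 100.7]), -77.2) depth z 0.0311
side blue (array([ 570.7, -119.6]), array([179.6, 102.1]), -6.9) depth z 0.012
side green (array([559.3, 126.7]), array([151.8,  71.3]), 8.6) depth z 0.0118
side fish (array([ 456.7, -320. ]), array([146.8,  74.9]), -14.7) depth z 0.0195
side bigfish (array([ 236.8, -391.4]), array([243.1,  87.2]), -80.2) depth z 0.0325
scene heart (array([ 469.6, -343.3]), array([56.7, 46.9]), -17.3) 0.058825142414405396 0.0655074216301278
side heart (array([ 469.1, -338.4]), array([60.2, 54.7]), -24.1) 0.059500195461280436 0.06726609146814522
scene box (array([480.8, 344.7]), array([160.1, 130.4]), 86.2) [0.042 0.063 0.069 0.073 0.079 0.119 0.122]
knob? [0.45301889 0.34235447 0.11446692] 96
side box (array([479.5, 348.8]), array([154.1, 133.1]), 86.3) [0.043 0.065 0.071 0.077 0.081 0.121 0.124]
knob? [0.44862529 0.35477508 0.11703768] 180
```

View pics/crop1.png

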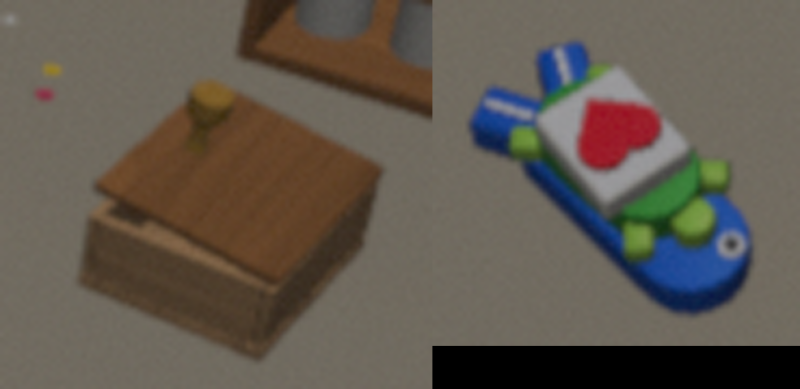

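The crop shows the lid ajar with its free edge and knob on the left (-x). The stack is the small fish with the turtle and the 56x46 plaque, nose toward +x. The two views disagree by several mm in y, so I check each camera's calibration against the table plane and shared points.

```bash
python3 - <<'E'
from h import *
F={n:pickle.load(open(f'/tmp/{n}0.pkl','rb')) for n in('scene','side')}
for n,f in F.items():
    C=cloud(f).reshape(-1,3); P=C[(abs(C[:,2])<.012)&(C[:,0]>.3)&(C[:,0]<.75)&(abs(C[:,1])<.5)]
    for _ in range(4):
        A=np.c_[P[:,:2],np.ones(len(P))]; s=np.linalg.lstsq(A,P[:,2],rcond=None)[0]; r=P[:,2]-A@s; P=P[abs(r)<.004]
    print(n,'table z= %.4fx+%.4fy+%.4f'%tuple(s))
    # angel, jars by depth
S,D=F['scene'],F['side']
B=((100,120,60),(130,255,255))
bs=mask(S,*B,(315,265,425,345));bd=mask(D,*B,(235,235,315,275))
qs=cv2.boxPoints(cv2.minAreaRect((plane(S,big(bs),.01)[:,:2]*1000).astype(np.float32)));print(qs)
print(cv2.boxPoints(cv2.minAreaRect((plane(D,big(bd),.01)[:,:2]*1000).astype(np.float32))))
# red & orange jar lids by colour + depth cloud
for nm,lo,hi,b1,b2 in [('red',(0,150,90),(8,255,255),(255,250,295,275),(338,240,365,262)),('orange',(8,150,90),(18,255,255),(335,170,365,192),(295,313,330,336)),('heart',(0,150,90),(180,255,255),(252,325,285,355),(322,208,345,224))]:
    for n,f,b in(('sc',S,b1),('si',D,b2)):
        m=mask(f,lo,hi,b)
        if nm=='heart': m&=~mask(f,(10,0,0),(168,255,255))
        P=cloud(f)[m>0]; c=np.argwhere(m)[:,::-1].mean(0)
        print(nm,n,c.round(1),np.nanmedian(P,0).round(4),m.sum()//255)
        if n=='sc': a=c
    print(tri(S,a,D,c))
E
```

```text
scene table z= 0.0004x+-0.0003y+0.0000
side table z= 0.0012x+-0.0009y+0.0015
[[ 479.54285 -171.85999]
 [ 657.5229  -192.24963]
 [ 669.09717  -91.21869]
 [ 491.11713  -70.82904]]
[[ 475.38605  -159.48335 ]
 [ 653.66437  -181.13062 ]
 [ 665.9672    -79.80878 ]
 [ 487.6889    -58.161514]]
red sc [273.3 260.4] [ 0.3563 -0.1714  0.0552] 285
red si [351.  249.6] [ 0.3507 -0.1575  0.0561] 151
(array([ 0.35331442, -0.167454  ,  0.04990058]), np.float64(0.0005277142989357121))
orange sc [348.9 180.2] [0.3462 0.1701 0.0546] 176
orange si [310.6 323.4] [0.3396 0.1848 0.0562] 321
(array([0.34215405, 0.17683698, 0.04897123]), np.float64(0.0004227555993688876))
heart sc [266.8 340.2] [ 0.4736 -0.3439  0.0623] 199
heart si [332.4 213.7] [ 0.4694 -0.336   0.0636] 30
(array([ 0.47222213, -0.34430737,  0.06053287]), np.float64(0.0010190266675820657))
```

```bash
python3 - <<'E'
from h import *
F={n:pickle.load(open(f'/tmp/{n}0.pkl','rb')) for n in('scene','side')}
b={'scene':dict(blue=(315,265,425,345),green=(370,205,460,260)),'side':dict(blue=(235,235,315,275),green=(190,285,285,325))}
for n,f in F.items():
    for k,x in b[n].items():
        m=mask(f,(0,0,110),(180,110,255),x) if 0 else None
        M=mask(f,*(((50,120,40),(75,255,255)) if k=='green' else ((100,150,60),(130,255,255))),x)
        M=cv2.erode(M,np.ones((3,3))) if k=='blue' else M
        nn,l,st,ce=cv2.connectedComponentsWithStats(M,connectivity=4); i=1+st[1:,4].argmax()
        print(n,k,rect(plane(f,big((l==i).astype(np.uint8)*255),.01)),st[1:,4])
s=[]
for n in F:
    P=np.load(f'/tmp/box_{n}.npy'); a=np.deg2rad(-3.8)   # box x axis guess
    for a in [np.deg2rad(-3.8)]:
        u=P[:,0]*np.cos(a)+P[:,1]*np.sin(a); v=-P[:,0]*np.sin(a)+P[:,1]*np.cos(a)
        k=(P[:,2]>.06)&(P[:,2]<.095)&(abs(v-(np.percentile(v,50)))<.06)
        p=np.polyfit(u[k],P[k,2],1); r=P[:,2]-np.polyval(p,u); k=k&(abs(r)<.004); p=np.polyfit(u[k],P[k,2],1)
        L=(abs(P[:,2]-np.polyval(p,u))<.004)
        print(n,'lid slope',np.arctan(-p[0]),'n',k.sum(),'lid rect',rect(P[L]),'u',u[L].min(),u[L].max(),'v',v[L].min(),v[L].max(),'z at umax',np.polyval(p,u[L].max()))
    T=P[P[:,2]>.105]; top=P[P[:,2]>.117]; print('knob',T.mean(0),'top',np.median(top,0),len(top))
E
```

```text
scene blue (array([ 573.4, -128.7]), array([148. ,  68.1]), -6.7) [1774    1    1    1    2    1    2    1    1    1    1    1    1    1
    1    1    1    2    1    1    1    1    1    1    1    2    1    2
    1    1    1    2    1    1    1    2    1    1    1    1    1    1
    1    1    1    1    2    1    1    1    2    1    1    1    1    1
    1    1    1    4    1    1    2    1    7]
scene green (array([559.3, 126. ]), array([153.6,  72.8]), 8.5) [ 324 1260]
side blue (array([ 572.3, -127.8]), array([142.9,  62.6]), -6.9) [515   1   1   2   1   1   1   1   2]
side green (array([559.3, 126.7]), array([151.8,  71.3]), 8.6) [1042  263]
scene lid slope 0.1303665133885089 n 1214 lid rect (array([480.8, 345.9]), array([156.7, 130.3]), 86.2) u 0.39168987568434677 0.5220035480241623 v 0.2985996156304268 0.45532488615226796 z at umax 0.06322823101197333
knob [0.45302501 0.34276415 0.11545938] top [0.45128322 0.34396597 0.11911279] 43
side lid slope 0.12852512136145836 n 2365 lid rect (array([480.8, 348.8]), array([154. , 130.5]), 86.7) u 0.3907698202220151 0.5218738609424531 v 0.30278770299569835 0.4568670940056881 z at umax 0.06516016837267774
knob [0.44864859 0.35475949 0.11711724] top [0.4498354  0.35259606 0.12043091] 109
```

Both views now agree: blue board (573,-128) at -6.8°, green (559,126) at 8.5°, and box and lid (481,347) at -3.6° with the lid at 0.13 rad. The heart stands at z 42–58 mm. The knob should be at (452,349,111), and I measured its top at (450,348,120). Planning the approach to the knob now.

```bash
cat > go.py <<'E'
import numpy as np, sys
from scipy.spatial.transform import Rotation as R
from bench import status
def legs(W,start=None):
    o=status.get_obs(); M=R.from_rotvec(o['orientation']).as_matrix()
    p=o['tcp_pos']*1000; a=np.degrees(np.arctan2(M[1,0],M[0,0]))
    if start: p,a=np.array(start[:3],float),start[3]
    print('t %.2f at'%o['clock'],p.round(1),'phi %.1f'%a,'tilt',np.degrees(np.arccos(-M[2,2])).round(2))
    for w in W:
        d=np.array(w[:3])-p; c,s=np.cos(np.radians(a)),np.sin(np.radians(a))
        dy=a-w[3]
        print(w,'dx %.2f dy %.2f dz %.2f yaw %.1f rows %.1f'%((d[0]*c+d[1]*s)/10,(d[0]*s-d[1]*c)/10,-d[2]/10,dy,max(np.linalg.norm(d)/62.5,abs(dy)/10.7)))
        p,a=np.array(w[:3],float),w[3]
if __name__=='__main__': legs(eval(sys.argv[1]))
E
python3 go.py "[(480,-400,290,-3.6),(640,-140,290,-3.6),(620,130,290,-3.6),(452,349,250,-3.6),(452,349,117,-3.6)]"
```

```text
t 0.15 at [ 192.7 -646.5  255.5] phi 16.6 tilt 0.08
(480, -400, 290, -3.6) dx 34.57 dy -15.41 dz -3.45 yaw 20.2 rows 6.1
(640, -140, 290, -3.6) dx 14.34 dy -26.95 dz -0.00 yaw 0.0 rows 4.9
(620, 130, 290, -3.6) dx -3.69 dy -26.82 dz -0.00 yaw 0.0 rows 4.3
(452, 349, 250, -3.6) dx -18.14 dy -20.80 dz 4.00 yaw 0.0 rows 4.5
(452, 349, 117, -3.6) dx 0.00 dy -0.00 dz 13.30 yaw 0.0 rows 2.1
```

Request:
send_rows(steps=[{"dx": 34.6,"dy": -15.4,"dz": -3.5,"yaw": 20.2,"gripper": 1},{"dx": 34.6,"dy": -15.4,"dz": -3.5,"yaw": 20.2},{"dx": 34.6,"dy": -15.4,"dz": -3.5,"yaw": 20.2},{"dx": 34.6,"dy": -15.4,"dz": -3.5,"yaw": 20.2},{"dx": 34.6,"dy": -15.4,"dz": -3.5,"yaw": 20.2}])

```text
validation failed for argument at $.st...
```

Request:
send_rows(steps=[{"dx": 34.6,"dy": -15.4,"dz": -3.5,"yaw": 20.2,"gripper": 1},{"dx": 34.6,"dy": -15.4,"dz": -3.5,"yaw": 20.2,"gripper": 1},{"dx": 34.6,"dy": -15.4,"dz": -3.5,"yaw": 20.2,"gripper": 1},{"dx": 34.6,"dy": -15.4,"dz": -3.5,"yaw": 20.2,"gripper": 1},{"dx": 34.6,"dy": -15.4,"dz": -3.5,"yaw": 20.2,"gripper": 1}])

```text
clock: 0.78
tcp_pos: [0.4304, -0.4428, 0.2852]
orientation: [3.14, -0.099, -0.0]
contact_force: [0.3, -0.5, -1.0]
grip_width: 0.0854
gripper_force: 0.0
```

```bash
python3 - <<'E'
from h import *; from bench import imaging
from go import legs
f=imaging.grab_frame('wrist'); pickle.dump(f,open('/tmp/w1.pkl','wb')); cv2.imwrite('pics/w1.png',f['color'][:,:,::-1])
print('cam',cam(f),f['R'].round(2).tolist())
legs([(640,-140,290,-3.6),(620,130,290,-3.6),(452,349,250,-3.6),(452,349,117,-3.6)])
E
```

```text
cam [ 0.50392323 -0.44705324  0.40140627] [[-0.06, -1.0, 0.0], [-0.96, 0.06, 0.29], [-0.29, 0.02, -0.96]]
t 0.82 at [ 439.4 -434.7  285.9] phi -2.9 tilt 0.4
(640, -140, 290, -3.6) dx 18.54 dy -30.45 dz -0.41 yaw 0.7 rows 5.7
(620, 130, 290, -3.6) dx -3.69 dy -26.82 dz -0.00 yaw 0.0 rows 4.3
(452, 349, 250, -3.6) dx -18.14 dy -20.80 dz 4.00 yaw 0.0 rows 4.5
(452, 349, 117, -3.6) dx 0.00 dy -0.00 dz 13.30 yaw 0.0 rows 2.1
```

View pics/w1.png

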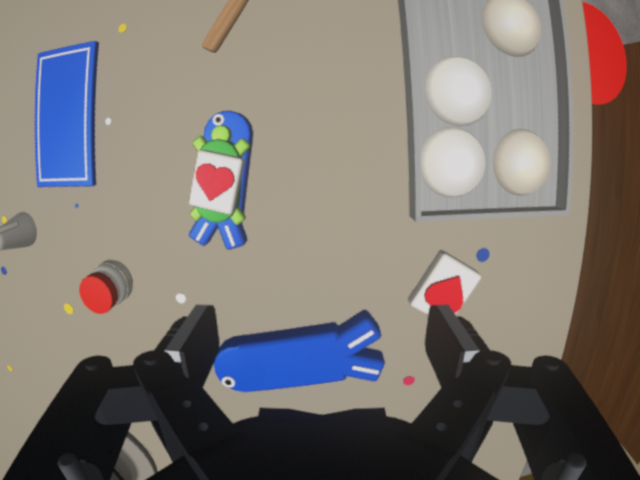

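The wrist view shows the stack at (217,178), with the heart at (214,182) and the turtle head at (219,132), and the look-alikes at (300,355) and (444,285). On to the knob.

Request:
send_rows(steps=[{"dx": 18.5,"dy": -30.5,"dz": -0.4,"yaw": 0.7,"gripper": 1},{"dx": 18.5,"dy": -30.5,"dz": -0.4,"yaw": 0.7,"gripper": 1},{"dx": 18.5,"dy": -30.5,"dz": -0.4,"yaw": 0.7,"gripper": 1},{"dx": 18.5,"dy": -30.5,"dz": -0.4,"yaw": 0.7,"gripper": 1},{"dx": 18.5,"dy": -30.5,"dz": -0.4,"yaw": 0.7,"gripper": 1}])

```text
clock: 1.45
tcp_pos: [0.6084, -0.1865, 0.2884]
orientation: [3.139, -0.118, -0.0]
contact_force: [0.5, 0.2, -0.7]
grip_width: 0.0852
gripper_force: 0.0
```

Request:
send_rows(steps=[{"dx": -3.7,"dy": -26.8,"dz": 0,"yaw": 0,"gripper": 1},{"dx": -3.7,"dy": -26.8,"dz": 0,"yaw": 0,"gripper": 1},{"dx": -3.7,"dy": -26.8,"dz": 0,"yaw": 0,"gripper": 1},{"dx": -3.7,"dy": -26.8,"dz": 0,"yaw": 0,"gripper": 1},{"dx": -3.7,"dy": -26.8,"dz": 0,"yaw": 0,"gripper": 1}])

```text
clock: 2.08
tcp_pos: [0.5898, 0.0874, 0.2885]
orientation: [-3.138, 0.107, 0.001]
contact_force: [-0.2, -0.6, 0.8]
grip_width: 0.0856
gripper_force: 0.0
```

```bash
python3 go.py "[(440,349,250,-3.6),(452,349,117,-3.6)]"
```

```text
t 2.08 at [589.8  87.4 288.5] phi -3.9 tilt 0.12
(440, 349, 250, -3.6) dx -16.73 dy -25.08 dz 3.85 yaw -0.3 rows 4.9
(452, 349, 117, -3.6) dx 1.20 dy -0.08 dz 13.30 yaw 0.0 rows 2.1
```

Request:
send_rows(steps=[{"dx": -16.7,"dy": -25.1,"dz": 3.9,"yaw": -0.3,"gripper": 1},{"dx": -16.7,"dy": -25.1,"dz": 3.9,"yaw": -0.3,"gripper": 1},{"dx": -16.7,"dy": -25.1,"dz": 3.9,"yaw": -0.3,"gripper": 1},{"dx": -16.7,"dy": -25.1,"dz": 3.9,"yaw": -0.3,"gripper": 1},{"dx": -16.7,"dy": -25.1,"dz": 3.9,"yaw": -0.3,"gripper": 1}])

```text
clock: 2.7
tcp_pos: [0.4424, 0.3459, 0.2492]
orientation: [3.139, -0.11, 0.0]
contact_force: [1.4, 0.6, 0.2]
grip_width: 0.0855
gripper_force: 0.0
```

```bash
python3 - <<'E'
from h import *; from bench import imaging
from go import legs
f=imaging.grab_frame('wrist'); f=imaging.grab_frame('wrist'); f=imaging.grab_frame('wrist')
pickle.dump(f,open('/tmp/w2.pkl','wb')); cv2.imwrite('pics/w2.png',f['color'][:,:,::-1])
print(cam(f)); C=cloud(f,True); P=C[(C[...,2]>.105)&(C[...,2]<.13)&(abs(C[...,0]-.45)<.04)&(abs(C[...,1]-.349)<.04)]
print('knob top',np.median(P,0),P.min(0),P.max(0),len(P))
legs([(440,349,250,-3.6),(452,349,117,-3.6)])
E
```

```text
[0.51263113 0.34586923 0.36501733]
knob top [0.45270061 0.34919811 0.11752623] [0.43910326 0.33577234 0.10599298] [0.4655074  0.36305311 0.12061288] 1237
t 2.85 at [441.3 347.1 249.1] phi -3.7 tilt 0.07
(440, 349, 250, -3.6) dx -0.14 dy -0.19 dz -0.09 yaw -0.1 rows 0.0
(452, 349, 117, -3.6) dx 1.20 dy -0.08 dz 13.30 yaw 0.0 rows 2.1
```

View pics/w2.png

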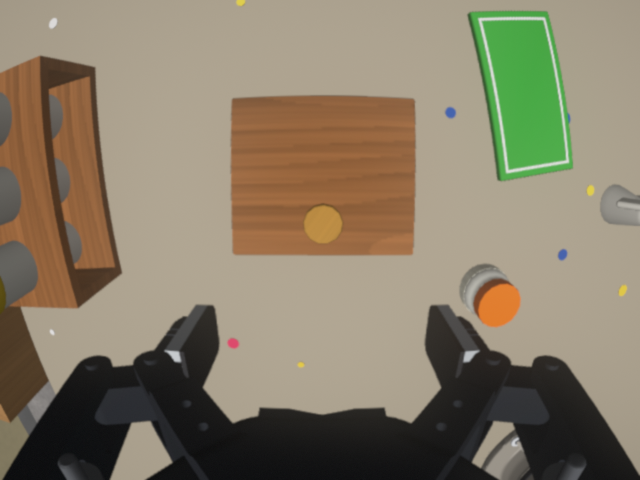

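The wrist depth confirms the knob at (452.5,349,112). Descending and pinching it.

Request:
send_rows(steps=[{"dx": 1.1,"dy": -0.2,"dz": 6,"yaw": 0,"gripper": 1},{"dx": 1.1,"dy": -0.2,"dz": 10,"yaw": 0,"gripper": 1},{"dx": 1.1,"dy": -0.2,"dz": 13.2,"yaw": 0,"gripper": 1},{"dx": 1.1,"dy": -0.2,"dz": 13.2,"yaw": 0,"gripper": 0},{"dx": 1.1,"dy": -0.2,"dz": 13.2,"yaw": 0,"gripper": 0}], force=30)

```text
clock: 3.48
tcp_pos: [0.4556, 0.3457, 0.1187]
orientation: [-3.139, 0.112, -0.002]
contact_force: [0.5, -0.1, 0.1]
grip_width: 0.0515
gripper_force: 0.0
```

Request:
send_rows(steps=[{"dx": 0,"dy": 0,"dz": 0,"yaw": 0,"gripper": 0},{"dx": 0,"dy": 0,"dz": 0,"yaw": 0,"gripper": 0},{"dx": 0,"dy": 0,"dz": 0,"yaw": 0,"gripper": 0},{"dx": 0,"dy": 0,"dz": 0,"yaw": 0,"gripper": 0}])

```text
clock: 3.98
tcp_pos: [0.4553, 0.3486, 0.1194]
orientation: [-3.135, 0.108, -0.005]
contact_force: [1.0, 6.1, 0.2]
grip_width: 0.0264
gripper_force: 29.6
```

Request:
send_rows(steps=[{"dx": 0.9,"dy": 0,"dz": -1.3,"yaw": 0,"gripper": 0},{"dx": 2.1,"dy": 0,"dz": -2.6,"yaw": 0,"gripper": 0},{"dx": 3.5,"dy": 0,"dz": -3.6,"yaw": 0,"gripper": 0},{"dx": 5.1,"dy": 0,"dz": -4.5,"yaw": 0,"gripper": 0},{"dx": 6.7,"dy": 0,"dz": -5.0,"yaw": 0,"gripper": 0}])

```text
clock: 4.6
tcp_pos: [0.5201, 0.3445, 0.1693]
orientation: [-3.136, 0.106, 0.001]
contact_force: [-2.5, 7.3, -1.1]
grip_width: 0.0266
gripper_force: 30.5
```

Request:
send_rows(steps=[{"dx": 1.7,"dy": 0,"dz": -0.3,"yaw": 0,"gripper": 0},{"dx": 3.5,"dy": 0,"dz": -0.3,"yaw": 0,"gripper": 0},{"dx": 5.2,"dy": 0,"dz": 0,"yaw": 0,"gripper": 0},{"dx": 6.8,"dy": 0,"dz": 0.5,"yaw": 0,"gripper": 0},{"dx": 8.7,"dy": 0,"dz": 1.5,"yaw": 0,"gripper": 0}])

```text
clock: 5.22
tcp_pos: [0.6082, 0.339, 0.1551]
orientation: [-3.134, 0.106, -0.004]
contact_force: [-3.1, 7.4, 0.8]
grip_width: 0.0268
gripper_force: 29.4
```

Request:
send_rows(steps=[{"dx": 0,"dy": 0,"dz": 0,"yaw": 0,"gripper": 1},{"dx": 0,"dy": 0,"dz": 0,"yaw": 0,"gripper": 1},{"dx": 0,"dy": 0,"dz": 0,"yaw": 0,"gripper": 1},{"dx": 0,"dy": 0,"dz": -3,"yaw": 0,"gripper": 1},{"dx": 0,"dy": 0,"dz": -8,"yaw": 0,"gripper": 1}])

```text
clock: 5.85
tcp_pos: [0.6065, 0.3344, 0.2317]
orientation: [3.137, -0.109, -0.006]
contact_force: [0.1, 0.8, 0.5]
grip_width: 0.0856
gripper_force: 0.0
```

Request:
send_rows(steps=[{"dx": 0,"dy": 2,"dz": -6,"yaw": 0,"gripper": 1},{"dx": 0,"dy": 8,"dz": -6,"yaw": 0,"gripper": 1},{"dx": 0,"dy": 14,"dz": -6,"yaw": 0,"gripper": 1},{"dx": 0,"dy": 20,"dz": -6,"yaw": 0,"gripper": 1},{"dx": 0,"dy": 26,"dz": -6,"yaw": 0,"gripper": 1}])

```text
clock: 6.48
tcp_pos: [0.5889, 0.074, 0.2931]
orientation: [3.139, -0.109, 0.001]
contact_force: [1.2, -0.4, 0.8]
grip_width: 0.0852
gripper_force: 0.0
```

```bash
python3 - <<'E'
from h import *; from bench import imaging
from go import legs
f=imaging.grab_frame('scene'); C=cloud(f); P=C[130:205,380:480].reshape(-1,3); 
k=(P[:,2]>.1); print('high pts',rect(P[k]),P[k].max(0),k.sum())
legs([(600,-150,250,-5),(420,-335,250,-17)])
cv2.imwrite('pics/s2.png',cv2.resize(f['color'][100:260,300:500],(600,480))[:,:,::-1])
E
```

```text
high pts (array([578.2, 205.8]), array([417.5,  62.2]), 88.6) [0.61263787 0.4147441  0.3681668 ] 1345
t 6.53 at [589.   63.  292.8] phi -4.6 tilt 0.4
(600, -150, 250, -5) dx 2.82 dy 21.14 dz 4.28 yaw 0.4 rows 3.5
(420, -335, 250, -17) dx -16.32 dy 20.00 dz -0.00 yaw 12.0 rows 4.1
```

View pics/s2.png

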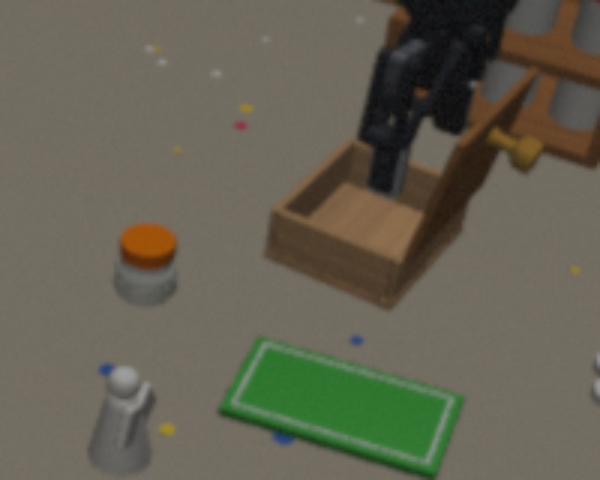

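The crop shows the lid open past upright with its knob at (520,150), the box empty and the angel untouched. On to the stack.

Request:
send_rows(steps=[{"dx": 2.8,"dy": 21.1,"dz": 4.3,"yaw": 0.4,"gripper": 1},{"dx": 2.8,"dy": 21.1,"dz": 4.3,"yaw": 0.4,"gripper": 1},{"dx": 2.8,"dy": 21.1,"dz": 4.3,"yaw": 0.4,"gripper": 1},{"dx": 2.8,"dy": 21.1,"dz": 4.3,"yaw": 0.4,"gripper": 1}])

```text
clock: 7.02
tcp_pos: [0.6018, -0.141, 0.249]
orientation: [3.137, -0.128, -0.002]
contact_force: [-0.4, 0.6, -0.3]
grip_width: 0.0853
gripper_force: 0.0
```

Request:
send_rows(steps=[{"dx": -16.3,"dy": 20,"dz": 0,"yaw": 12,"gripper": 1},{"dx": -16.3,"dy": 20,"dz": 0,"yaw": 12,"gripper": 1},{"dx": -16.3,"dy": 20,"dz": 0,"yaw": 12,"gripper": 1},{"dx": -16.3,"dy": 20,"dz": 0,"yaw": 12,"gripper": 1},{"dx": -16.3,"dy": 20,"dz": 0,"yaw": 12,"gripper": 1}])

```text
clock: 7.65
tcp_pos: [0.4209, -0.327, 0.25]
orientation: [3.106, -0.46, -0.002]
contact_force: [0.0, 0.2, 0.2]
grip_width: 0.0854
gripper_force: 0.0
```

```bash
cat > look.py <<'E'
from h import *; from bench import imaging
def stack(tag,n=3):
    for _ in range(n): f=imaging.grab_frame('wrist')
    pickle.dump(f,open(f'/tmp/{tag}.pkl','wb')); cv2.imwrite(f'pics/{tag}.png',f['color'][:,:,::-1])
    C=cloud(f,True); near=(np.hypot(C[...,0]-.47,C[...,1]+.34)<.1)
    for nm,a,b in[('heart',.051,.065),('turtle',.036,.046),('fish',.017,.028)]:
        m=(near&(C[...,2]>a)&(C[...,2]<b)); 
        if m.sum()>50: P=C[m]; print(nm,rect(P),'z',np.median(P[:,2]).round(4),m.sum())
    H=hsv(f); dark=near&(H[...,0]>48)&(H[...,0]<75)&(H[...,1]>120); light=near&(H[...,0]>30)&(H[...,0]<=48)&(H[...,1]>100)
    blue=near&(H[...,0]>100)&(H[...,0]<130)&(H[...,1]>120)
    for nm,m in(('dark',dark),('light',light),('blue',blue)):
        if m.sum()>50:
            P=C[m]; print(nm,P.mean(0).round(4),rect(P),m.sum())
    n_,l,st,ce=cv2.connectedComponentsWithStats(light.astype(np.uint8))
    for i in range(1,n_):
        if st[i,4]>25: print('  blob',ce[i].round(1),C[l==i].mean(0).round(4),np.median(C[l==i][:,2]).round(4),st[i,4])
    return f,C
E
python3 - <<'E'
from look import *; from go import legs
f,C=stack('w3'); legs([(420,-335,250,-17)])
E
```

```text
heart (array([ 468.6, -341.3]), array([55.6, 46. ]), -17.8) z 0.0571 3567
turtle (array([ 474.7, -337.3]), array([97.8, 50.7]), -15.8) z 0.0402 1350
fish (array([ 466.4, -335.7]), array([148.5,  64.7]), -10.8) z 0.0205 2749
dark [ 0.4693 -0.3373  0.0405] (array([ 468.6, -336.6]), array([83.3, 41.1]), -12.7) 842
light [ 0.4843 -0.3406  0.0352] (array([ 473.7, -339.3]), array([99.4, 58.1]), -9.5) 855
blue [ 0.4583 -0.3395  0.0346] (array([ 462.2, -350.6]), array([148.1,  81.8]), -15.8) 2169
  blob [317.  113.1] [ 0.5154 -0.3463  0.0368] 0.0368 256
  blob [344.2 123.4] [ 0.5001 -0.3666  0.0347] 0.0345 159
  blob [293.  129.7] [ 0.5075 -0.3219  0.0345] 0.0345 166
  blob [353.6 204.3] [ 0.4275 -0.3548  0.0344] 0.0343 132
  blob [303.1 209.2] [ 0.4361 -0.3095  0.0344] 0.0344 142
t 7.80 at [ 425.6 -322.6  249.9] phi -16.4 tilt 0.04
(420, -335, 250, -17) dx -0.19 dy 1.34 dz -0.01 yaw 0.6 rows 0.2
```

View pics/w3.png

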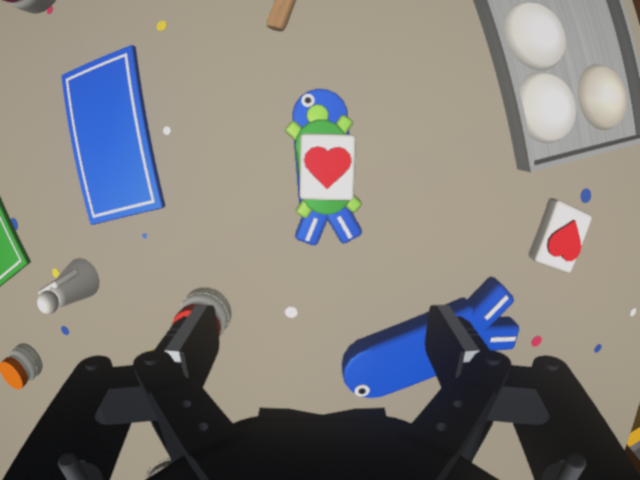

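The wrist view shows the stack centred at (325,165). The heart is at (468.6,-341.3), -17.8°, top z 58. The turtle by its feet is at (468,-338), -9.5°. Descending to above the heart.

Request:
send_rows(steps=[{"dx": 4.6,"dy": 0.6,"dz": 4,"yaw": 1.4,"gripper": 1},{"dx": 4.6,"dy": 0.6,"dz": 9,"yaw": 1.4,"gripper": 1},{"dx": 4.6,"dy": 0.6,"dz": 13,"yaw": 1.4,"gripper": 1},{"dx": 4.6,"dy": 0.6,"dz": 13,"yaw": 1.4,"gripper": 1},{"dx": 4.6,"dy": 0.6,"dz": 13,"yaw": 1.4,"gripper": 1}])

```text
clock: 8.43
tcp_pos: [0.4693, -0.3415, 0.121]
orientation: [3.104, -0.483, 0.003]
contact_force: [-0.1, -0.1, 0.6]
grip_width: 0.0854
gripper_force: 0.0
```

```bash
python3 go.py "[(468.6,-341.3,67,-17.8)]"
```

```text
t 8.43 at [ 469.3 -341.5  121. ] phi -17.7 tilt 0.12
(468.6, -341.3, 67, -17.8) dx -0.08 dy 0.01 dz 5.40 yaw 0.1 rows 0.9
```

Request:
send_rows(steps=[{"dx": -0.1,"dy": 0,"dz": 3,"yaw": 0,"gripper": 1},{"dx": -0.1,"dy": 0,"dz": 5.4,"yaw": 0,"gripper": 1},{"dx": -0.1,"dy": 0,"dz": 5.4,"yaw": 0,"gripper": 1},{"dx": -0.1,"dy": 0,"dz": 5.4,"yaw": 0,"gripper": 0},{"dx": -0.1,"dy": 0,"dz": 5.4,"yaw": 0,"gripper": 0}], force=30)

```text
clock: 9.05
tcp_pos: [0.4677, -0.3423, 0.0673]
orientation: [3.103, -0.486, 0.004]
contact_force: [0.2, -0.1, 0.6]
grip_width: 0.0514
gripper_force: 0.0
```

Request:
send_rows(steps=[{"dx": 0,"dy": 0,"dz": 0,"yaw": 0,"gripper": 0},{"dx": 0,"dy": 0,"dz": 0,"yaw": 0,"gripper": 0},{"dx": 0,"dy": 0,"dz": 0,"yaw": 0,"gripper": 0}])

```text
clock: 9.43
tcp_pos: [0.4676, -0.3423, 0.0672]
orientation: [3.103, -0.486, 0.004]
contact_force: [-1.5, 1.7, 6.2]
grip_width: 0.0454
gripper_force: 30.7
```

Request:
send_rows(steps=[{"dx": 0,"dy": 0,"dz": -0.2,"yaw": 0,"gripper": 0},{"dx": 0,"dy": 0,"dz": -0.6,"yaw": 0,"gripper": 0},{"dx": 0,"dy": 0,"dz": -1.4,"yaw": 0,"gripper": 0},{"dx": 0,"dy": 0,"dz": -2.5,"yaw": 0,"gripper": 0},{"dx": 0,"dy": 0,"dz": -2.5,"yaw": 0,"gripper": 0}])

```text
clock: 10.05
tcp_pos: [0.4674, -0.3422, 0.0919]
orientation: [3.103, -0.486, 0.003]
contact_force: [0.4, 0.1, -1.3]
grip_width: 0.0452
gripper_force: 30.9
```

```bash
python3 - <<'E'
from bench import imaging,status
import cv2,numpy as np
a=imaging.grab_frame('scene')['color'][290:400,210:330]; b=imaging.grab_frame('side')['color'][170:250,290:380]
o=np.hstack([cv2.resize(a,(436,400),interpolation=2),cv2.resize(b,(364,400)[:2],interpolation=2)])
cv2.imwrite('pics/lift1.png',o[:,:,::-1]); print(status.get_obs()['contact_force'],status.get_obs()['grip_width'])
E
```

```text
[-0.1275037  -0.16712798 -0.76852553] 0.04524874289034988
```

View pics/lift1.png

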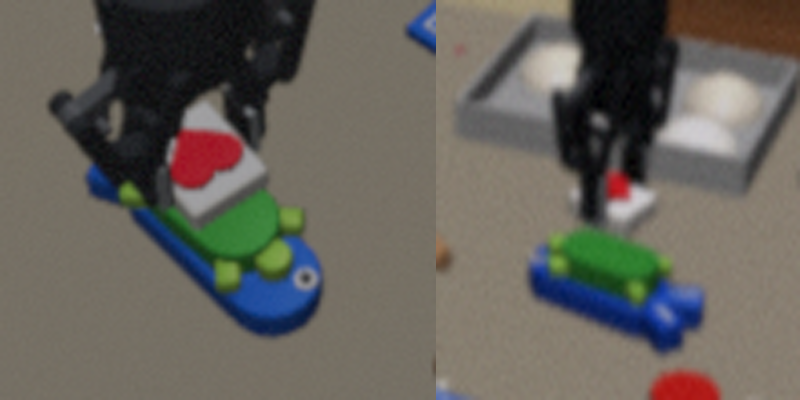

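The heart alone is lifted, with the turtle and fish undisturbed below at (240,230). Carrying it to the box.

```bash
python3 go.py "[(520,-290,240,-17.7),(600,-60,260,-10),(500,230,250,-3.6),(474,347,220,-3.6),(474,347,90,-3.6)]"
```

```text
t 10.15 at [ 466.7 -341.8   90.8] phi -17.8 tilt 0.03
(520, -290, 240, -17.7) dx 3.49 dy -6.56 dz -14.92 yaw -0.1 rows 2.7
(600, -60, 260, -10) dx 0.63 dy -24.34 dz -2.00 yaw -7.7 rows 3.9
(500, 230, 250, -3.6) dx -14.88 dy -26.82 dz 1.00 yaw -6.4 rows 4.9
(474, 347, 220, -3.6) dx -3.33 dy -11.51 dz 3.00 yaw 0.0 rows 2.0
(474, 347, 90, -3.6) dx 0.00 dy -0.00 dz 13.00 yaw 0.0 rows 2.1
```

Request:
send_rows(steps=[{"dx": 0.2,"dy": -0.5,"dz": -5,"yaw": 0,"gripper": 0},{"dx": 1.5,"dy": -3,"dz": -10,"yaw": 0,"gripper": 0},{"dx": 3.5,"dy": -6.6,"dz": -14.9,"yaw": 0,"gripper": 0},{"dx": 3.5,"dy": -6.6,"dz": -14.9,"yaw": 0,"gripper": 0}])

```text
clock: 10.65
tcp_pos: [0.5248, -0.287, 0.2436]
orientation: [3.105, -0.477, 0.013]
contact_force: [-0.6, -0.1, -0.7]
grip_width: 0.0449
gripper_force: 31.3
```

Request:
send_rows(steps=[{"dx": 0.6,"dy": -24.3,"dz": -2,"yaw": -7.7,"gripper": 0},{"dx": 0.6,"dy": -24.3,"dz": -2,"yaw": -7.7,"gripper": 0},{"dx": 0.6,"dy": -24.3,"dz": -2,"yaw": -7.7,"gripper": 0},{"dx": 0.6,"dy": -24.3,"dz": -2,"yaw": -7.7,"gripper": 0},{"dx": 0.6,"dy": -24.3,"dz": -2,"yaw": -7.7,"gripper": 0}])

```text
clock: 11.28
tcp_pos: [0.6006, -0.0541, 0.2585]
orientation: [-3.128, 0.263, 0.002]
contact_force: [0.3, 0.0, -1.0]
grip_width: 0.0456
gripper_force: 31.3
```

Request:
send_rows(steps=[{"dx": -14.9,"dy": -26.8,"dz": 1,"yaw": -6.4,"gripper": 0},{"dx": -14.9,"dy": -26.8,"dz": 1,"yaw": -6.4,"gripper": 0},{"dx": -14.9,"dy": -26.8,"dz": 1,"yaw": -6.4,"gripper": 0},{"dx": -14.9,"dy": -26.8,"dz": 1,"yaw": -6.4,"gripper": 0},{"dx": -14.9,"dy": -26.8,"dz": 1,"yaw": -6.4,"gripper": 0}])

```text
clock: 11.9
tcp_pos: [0.4993, 0.2299, 0.2483]
orientation: [3.138, -0.103, -0.002]
contact_force: [1.2, 0.2, -0.7]
grip_width: 0.0455
gripper_force: 31.3
```

Request:
send_rows(steps=[{"dx": -3.3,"dy": -11.5,"dz": 3,"yaw": 0,"gripper": 0},{"dx": -3.3,"dy": -11.5,"dz": 3,"yaw": 0,"gripper": 0},{"dx": -3.3,"dy": -11.5,"dz": 3,"yaw": 0,"gripper": 0},{"dx": -3.3,"dy": -11.5,"dz": 3,"yaw": 0,"gripper": 0}])

```text
clock: 12.4
tcp_pos: [0.4752, 0.3449, 0.2182]
orientation: [3.137, -0.103, -0.002]
contact_force: [0.9, 0.1, -0.6]
grip_width: 0.045
gripper_force: 31.4
```

```bash
python3 - <<'E'
from h import *; from bench import imaging,status
from go import legs
for _ in range(3): f=imaging.grab_frame('wrist')
cv2.imwrite('pics/w4.png',f['color'][:,:,::-1]); C=cloud(f,True)
k=(abs(C[...,0]-.48)<.05)&(abs(C[...,1]-.35)<.06)&(C[...,2]<.02); print('floor z',np.median(C[k][:,2]),k.sum())
k=(abs(C[...,0]-.48)<.1)&(abs(C[...,1]-.35)<.1)&(C[...,2]<.062)&(C[...,2]>.045); print('rim',rect(C[k]),np.median(C[k][:,2]),k.sum())
print(status.get_obs()['grip_width']); legs([(474,347,60,-3.6)])
E
```

```text
floor z 0.006633130767818629 12287
rim (array([480.7, 347.5]), array([150.9, 130.9]), 86.6) 0.053087865940811385 5707
0.045078071932118366
t 12.55 at [476.  344.5 219.4] phi -3.9 tilt 0.07
(474, 347, 60, -3.6) dx -0.21 dy -0.23 dz 15.94 yaw -0.3 rows 2.6
```

View pics/w4.png

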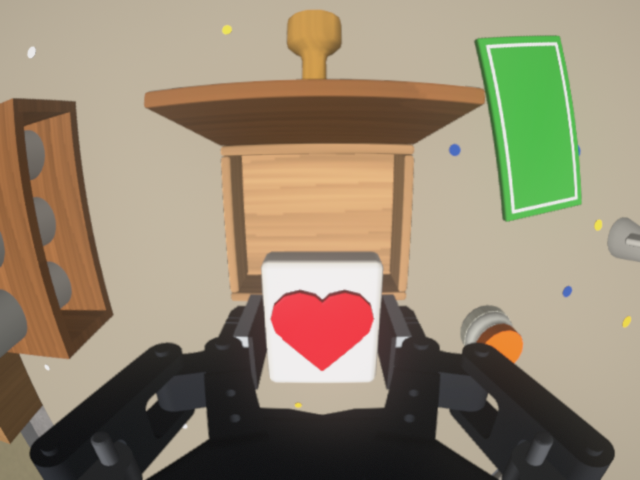

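The heart is level in the jaws at (322,318) over the open box, whose rim is centred at (480.7,347.5). Lowering it.

Request:
send_rows(steps=[{"dx": -0.2,"dy": -0.2,"dz": 5,"yaw": 0,"gripper": 0},{"dx": -0.2,"dy": -0.2,"dz": 10,"yaw": 0,"gripper": 0},{"dx": -0.2,"dy": -0.2,"dz": 15,"yaw": 0,"gripper": 0},{"dx": -0.2,"dy": -0.2,"dz": 17,"yaw": 0,"gripper": 0},{"dx": -0.2,"dy": -0.2,"dz": 17.9,"yaw": 0,"gripper": 0}])

```text
clock: 13.18
tcp_pos: [0.4736, 0.3483, 0.0403]
orientation: [3.14, -0.103, 0.0]
contact_force: [0.1, 1.0, -0.5]
grip_width: 0.0454
gripper_force: 31.3
```

Request:
send_rows(steps=[{"dx": 0,"dy": 0,"dz": 0.1,"yaw": 0,"gripper": 0},{"dx": 0,"dy": 0,"dz": 0.3,"yaw": 0,"gripper": 0},{"dx": 0,"dy": 0,"dz": 0.4,"yaw": 0,"gripper": 0},{"dx": 0,"dy": 0,"dz": 0.5,"yaw": 0,"gripper": 0}])

```text
clock: 13.68
tcp_pos: [0.4733, 0.3492, 0.0361]
orientation: [-3.139, 0.101, -0.001]
contact_force: [-0.3, -0.1, -0.5]
grip_width: 0.0451
gripper_force: 31.3
```

Request:
send_rows(steps=[{"dx": 0,"dy": 0,"dz": 0.1,"yaw": 0,"gripper": 0},{"dx": 0,"dy": 0,"dz": 0.15,"yaw": 0,"gripper": 0},{"dx": 0,"dy": 0,"dz": 0.2,"yaw": 0,"gripper": 0}])

```text
clock: 14.05
tcp_pos: [0.473, 0.3489, 0.0335]
orientation: [3.14, -0.101, -0.0]
contact_force: [-0.9, -0.8, 0.4]
grip_width: 0.0454
gripper_force: 31.3
```

Request:
send_rows(steps=[{"dx": 0,"dy": 0,"dz": 0.05,"yaw": 0,"gripper": 0},{"dx": 0,"dy": 0,"dz": 0.1,"yaw": 0,"gripper": 0}])

```text
clock: 14.3
tcp_pos: [0.473, 0.3489, 0.0332]
orientation: [3.14, -0.101, 0.0]
contact_force: [-3.4, -3.0, 10.0]
grip_width: 0.0455
gripper_force: 32.7
```

The heart is in contact with the floor at 10 N. Releasing it and retreating upward.

Request:
send_rows(steps=[{"dx": 0,"dy": 0,"dz": -0.1,"yaw": 0,"gripper": 0.7},{"dx": 0,"dy": 0,"dz": -0.1,"yaw": 0,"gripper": 0.7},{"dx": 0,"dy": 0,"dz": -0.1,"yaw": 0,"gripper": 0.7},{"dx": 0,"dy": 0,"dz": -2,"yaw": 0,"gripper": 0.7},{"dx": 0,"dy": 0,"dz": -7,"yaw": 0,"gripper": 0.7}])

```text
clock: 14.92
tcp_pos: [0.4718, 0.3479, 0.1022]
orientation: [3.137, -0.101, -0.005]
contact_force: [0.5, 0.9, 0.1]
grip_width: 0.0595
gripper_force: 0.0
```

Request:
send_rows(steps=[{"dx": 0,"dy": 0,"dz": -6,"yaw": 0,"gripper": 1},{"dx": 0,"dy": 0,"dz": -12,"yaw": 0,"gripper": 1},{"dx": 0,"dy": 0,"dz": -12,"yaw": 0,"gripper": 1},{"dx": 0,"dy": 0,"dz": -12,"yaw": 0,"gripper": 1}])

```text
clock: 15.42
tcp_pos: [0.4728, 0.3487, 0.2232]
orientation: [-3.14, 0.101, -0.001]
contact_force: [-0.6, 0.0, 0.8]
grip_width: 0.0854
gripper_force: 0.0
```

```bash
python3 - <<'E'
from h import *; from bench import imaging
from go import legs
for _ in range(2): f=imaging.grab_frame('wrist')
C=cloud(f,True); cv2.imwrite('pics/w5.png',f['color'][:,:,::-1])
H=hsv(f); w=(abs(C[...,0]-.48)<.06)&(abs(C[...,1]-.35)<.065)&(C[...,2]>.019)&(C[...,2]<.04); print('heart',rect(C[w]),np.percentile(C[w][:,2],[10,50,90]),w.sum())
n=(abs(C[...,1]-.345)<.09)&(C[...,0]>.52)&(C[...,0]<.64)&(C[...,2]>.08); P=C[n]; 
k=P[:,2]<.25; P=P[k]; kn=P[P[:,0]>.585]; print('knob',kn.mean(0),kn.min(0),kn.max(0),len(kn))
lid=P[P[:,0]<.58]; print('lid',lid.min(0),lid.max(0),len(lid))
legs([(540,343,240,-3.6),(606,339,240,-3.6),(606,339,153,-3.6)])
E
```

```text
heart (array([478.8, 353.6]), array([122.8, 114.4]), 87.1) [0.02146785 0.02401422 0.03330618] 4640
knob [0.5995003  0.34022961 0.15523305] [0.58502428 0.3257695  0.14174813] [0.6129593  0.35399045 0.16184407] 2396
lid [0.54447403 0.26705078 0.08000542] [0.57997828 0.41708118 0.18413524] 17238
t 15.53 at [472.3 348.2 221.5] phi -3.7 tilt 0.14
(540, 343, 240, -3.6) dx 6.79 dy 0.08 dz -1.85 yaw -0.1 rows 1.1
(606, 339, 240, -3.6) dx 6.61 dy -0.02 dz -0.00 yaw 0.0 rows 1.1
(606, 339, 153, -3.6) dx 0.00 dy -0.00 dz 8.70 yaw 0.0 rows 1.4
```

View pics/w5.png

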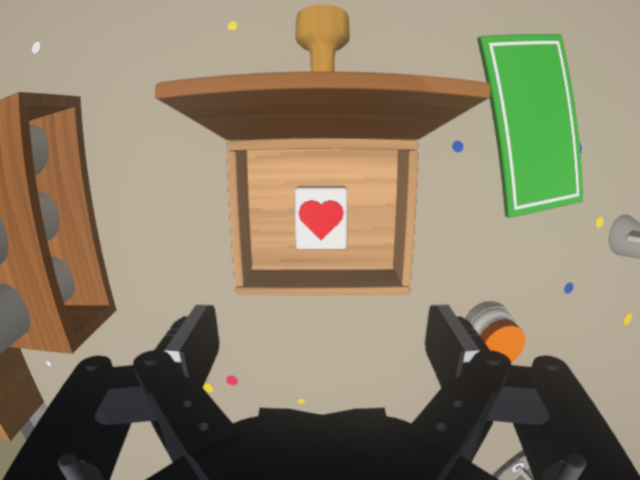

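The heart lies flat in the box at (321,217). Now I pinch the knob again (head middle about (605,340,150)) and shut the lid.

Request:
send_rows(steps=[{"dx": 6.8,"dy": 0.1,"dz": -1.9,"yaw": 0,"gripper": 1},{"dx": 13.3,"dy": 0,"dz": -1.9,"yaw": 0,"gripper": 1},{"dx": 13.3,"dy": 0,"dz": -1.9,"yaw": 0,"gripper": 1},{"dx": 13.3,"dy": 0,"dz": -1.9,"yaw": 0,"gripper": 1}])

```text
clock: 16.02
tcp_pos: [0.6052, 0.3399, 0.2394]
orientation: [3.138, -0.102, -0.005]
contact_force: [0.2, -0.3, 0.0]
grip_width: 0.0852
gripper_force: 0.0
```

```bash
python3 go.py "[(605,339.5,154,-3.6)]"
```

```text
t 16.02 at [605.2 339.9 239.4] phi -3.7 tilt 0.2
(605, 339.5, 154, -3.6) dx -0.02 dy 0.04 dz 8.54 yaw -0.1 rows 1.4
```

Request:
send_rows(steps=[{"dx": 0,"dy": 0,"dz": 4,"yaw": 0,"gripper": 1},{"dx": 0,"dy": 0,"dz": 8.5,"yaw": 0,"gripper": 1},{"dx": 0,"dy": 0,"dz": 8.5,"yaw": 0,"gripper": 0},{"dx": 0,"dy": 0,"dz": 8.5,"yaw": 0,"gripper": 0},{"dx": 0,"dy": 0,"dz": 8.5,"yaw": 0,"gripper": 0}], force=30)

```text
clock: 16.65
tcp_pos: [0.6064, 0.3414, 0.1591]
orientation: [-3.138, 0.101, -0.005]
contact_force: [-0.8, -1.1, 0.6]
grip_width: 0.032
gripper_force: 0.0
```

Request:
send_rows(steps=[{"dx": 0,"dy": 0,"dz": 0,"yaw": 0,"gripper": 0},{"dx": 0,"dy": 0,"dz": 0,"yaw": 0,"gripper": 0},{"dx": 0,"dy": 0,"dz": 0,"yaw": 0,"gripper": 0},{"dx": 0,"dy": 0,"dz": 0,"yaw": 0,"gripper": 0}])

```text
clock: 17.15
tcp_pos: [0.6077, 0.3394, 0.1585]
orientation: [-3.14, 0.103, -0.006]
contact_force: [2.0, -3.2, 5.8]
grip_width: 0.0267
gripper_force: 29.9
```

Request:
send_rows(steps=[{"dx": -1.8,"dy": 0,"dz": -1.0,"yaw": 0,"gripper": 0},{"dx": -3.5,"dy": 0,"dz": -1.5,"yaw": 0,"gripper": 0},{"dx": -5.2,"dy": 0,"dz": -1.8,"yaw": 0,"gripper": 0},{"dx": -6.9,"dy": 0,"dz": -1.8,"yaw": 0,"gripper": 0},{"dx": -8.6,"dy": 0,"dz": -1.5,"yaw": 0,"gripper": 0}])

```text
clock: 17.77
tcp_pos: [0.5211, 0.3448, 0.1736]
orientation: [3.14, -0.104, 0.006]
contact_force: [0.9, -5.7, 3.8]
grip_width: 0.0265
gripper_force: 30.4
```

Request:
send_rows(steps=[{"dx": -1.6,"dy": 0,"dz": 0.6,"yaw": 0,"gripper": 0},{"dx": -3.2,"dy": 0,"dz": 1.4,"yaw": 0,"gripper": 0},{"dx": -4.6,"dy": 0,"dz": 2.4,"yaw": 0,"gripper": 0},{"dx": -5.8,"dy": 0,"dz": 3.7,"yaw": 0,"gripper": 0},{"dx": -6.7,"dy": 0,"dz": 5.0,"yaw": 0,"gripper": 0}])

```text
clock: 18.4
tcp_pos: [0.452, 0.3492, 0.1216]
orientation: [3.138, -0.102, -0.001]
contact_force: [0.9, -4.0, 1.1]
grip_width: 0.0265
gripper_force: 30.9
```

Request:
send_rows(steps=[{"dx": -0.4,"dy": 0,"dz": 0.8,"yaw": 0,"gripper": 0},{"dx": -0.6,"dy": 0,"dz": 1.2,"yaw": 0,"gripper": 0},{"dx": -0.7,"dy": 0,"dz": 1.4,"yaw": 0,"gripper": 0}])

```text
clock: 18.77
tcp_pos: [0.4459, 0.3497, 0.109]
orientation: [3.137, -0.102, -0.0]
contact_force: [-5.5, -11.5, 26.9]
grip_width: 0.0267
gripper_force: 33.0
```

The lid is shut, with a firm 27 N stop. Releasing, retreating and going back to the stack.

Request:
send_rows(steps=[{"dx": 0,"dy": 0,"dz": 0,"yaw": 0,"gripper": 1},{"dx": 0,"dy": 0,"dz": 0,"yaw": 0,"gripper": 1},{"dx": 0,"dy": 0,"dz": 0,"yaw": 0,"gripper": 1},{"dx": 0,"dy": 0,"dz": -4,"yaw": 0,"gripper": 1},{"dx": 0,"dy": 0,"dz": -10,"yaw": 0,"gripper": 1}])

```text
clock: 19.4
tcp_pos: [0.445, 0.35, 0.207]
orientation: [3.138, -0.101, -0.006]
contact_force: [0.7, 0.5, -0.5]
grip_width: 0.0855
gripper_force: 0.0
```

Request:
send_rows(steps=[{"dx": 0,"dy": 0,"dz": -6,"yaw": 0,"gripper": 1},{"dx": 0,"dy": 0,"dz": -6,"yaw": 0,"gripper": 1},{"dx": 0,"dy": 0,"dz": -6,"yaw": 0,"gripper": 1}])

```text
clock: 19.77
tcp_pos: [0.4458, 0.3505, 0.2672]
orientation: [3.14, -0.101, -0.0]
contact_force: [-0.3, 0.3, -1.0]
grip_width: 0.0858
gripper_force: 0.0
```

```bash
python3 - <<'E'
from h import *; from bench import imaging
from go import legs
for _ in range(2): f=imaging.grab_frame('wrist')
C=cloud(f,True); k=(abs(C[...,0]-.48)<.09)&(abs(C[...,1]-.347)<.09)&(C[...,2]>.05)&(C[...,2]<.08); P=C[k]
A=np.c_[P[:,:2],np.ones(len(P))]; s=np.linalg.lstsq(A,P[:,2],rcond=None)[0]; print('lid slope',s,rect(P),np.median(P[:,2]))
legs([(590,130,270,-3.6),(600,-130,270,-6),(420,-328,230,-10)])
E
```

```text
lid slope [ 0.00071493 -0.00014051  0.06183972] (array([479.9, 347.5]), array([150.9, 129.1]), 86.4) 0.06214381401330904
t 19.88 at [445.4 350.  265.9] phi -3.7 tilt 0.17
(590, 130, 270, -3.6) dx 15.85 dy 21.03 dz -0.41 yaw -0.1 rows 4.2
(600, -130, 270, -6) dx 2.63 dy 25.89 dz -0.00 yaw 2.4 rows 4.2
(420, -328, 230, -10) dx -15.83 dy 21.57 dz 4.00 yaw 4.0 rows 4.3
```

Request:
send_rows(steps=[{"dx": 15.9,"dy": 21,"dz": -0.4,"yaw": 0,"gripper": 1},{"dx": 15.9,"dy": 21,"dz": -0.4,"yaw": 0,"gripper": 1},{"dx": 15.9,"dy": 21,"dz": -0.4,"yaw": 0,"gripper": 1},{"dx": 15.9,"dy": 21,"dz": -0.4,"yaw": 0,"gripper": 1},{"dx": 15.9,"dy": 21,"dz": -0.4,"yaw": 0,"gripper": 1}])

```text
clock: 20.5
tcp_pos: [0.5928, 0.1249, 0.2694]
orientation: [3.136, -0.114, -0.004]
contact_force: [-0.3, 0.2, -1.2]
grip_width: 0.0854
gripper_force: 0.0
```

Request:
send_rows(steps=[{"dx": 2.6,"dy": 25.9,"dz": 0,"yaw": 2.4,"gripper": 1},{"dx": 2.6,"dy": 25.9,"dz": 0,"yaw": 2.4,"gripper": 1},{"dx": 2.6,"dy": 25.9,"dz": 0,"yaw": 2.4,"gripper": 1},{"dx": 2.6,"dy": 25.9,"dz": 0,"yaw": 2.4,"gripper": 1},{"dx": 2.6,"dy": 25.9,"dz": 0,"yaw": 2.4,"gripper": 1}])

```text
clock: 21.12
tcp_pos: [0.5991, -0.1348, 0.2698]
orientation: [3.134, -0.179, -0.005]
contact_force: [0.6, 0.1, -0.4]
grip_width: 0.0853
gripper_force: 0.0
```

Request:
send_rows(steps=[{"dx": -15.8,"dy": 21.6,"dz": 4,"yaw": 4,"gripper": 1},{"dx": -15.8,"dy": 21.6,"dz": 4,"yaw": 4,"gripper": 1},{"dx": -15.8,"dy": 21.6,"dz": 4,"yaw": 4,"gripper": 1},{"dx": -15.8,"dy": 21.6,"dz": 4,"yaw": 4,"gripper": 1},{"dx": -15.8,"dy": 21.6,"dz": 4,"yaw": 4,"gripper": 1}])

```text
clock: 21.75
tcp_pos: [0.417, -0.3286, 0.2299]
orientation: [-3.128, 0.282, 0.006]
contact_force: [1.5, 1.2, 1.0]
grip_width: 0.0852
gripper_force: 0.0
```

```bash
python3 - <<'E'
from look import *; from go import legs
f,C=stack('w6')
m=(np.hypot(C[...,0]-.47,C[...,1]+.34)<.1); H=hsv(f); sh=m&(H[...,0]>48)&(H[...,0]<75)&(H[...,1]>120)&(C[...,2]>.03)
P=C[sh]; P=P[abs(P[:,2]-np.median(P[:,2]))<.004]; print('shell',rect(P))
legs([(468,-338.5,120,-9.6)])
E
```

```text
turtle (array([ 474.8, -339.2]), array([97.5, 52.5]), -10.7) z 0.0405 5200
fish (array([ 466.1, -339.2]), array([149.2,  64.5]), -13.7) z 0.0205 3164
dark [ 0.4686 -0.3384  0.0406] (array([ 468.1, -338.3]), array([84. , 44.5]), -9.7) 4811
light [ 0.4836 -0.3409  0.0351] (array([ 474.3, -339.1]), array([98.4, 58.8]), -10.0) 998
blue [ 0.4588 -0.3387  0.0306] (array([ 461.2, -352.9]), array([148.3,  86.8]), -15.8) 2499
  blob [323.4 104.8] [ 0.5155 -0.3463  0.0366] 0.0366 295
  blob [295.9 119.6] [ 0.5076 -0.3218  0.0346] 0.0346 188
  blob [351.1 118.9] [ 0.5002 -0.3667  0.0346] 0.0346 184
  blob [351.2 204.6] [ 0.4284 -0.3548  0.0344] 0.0343 168
  blob [297.3 205. ] [ 0.4362 -0.3094  0.0344] 0.0344 163
shell (array([ 468.1, -338.3]), array([84. , 44.5]), -9.7)
t 21.90 at [ 420.2 -326.3  230.7] phi -10.1 tilt 0.11
(468, -338.5, 120, -9.6) dx 4.92 dy 0.36 dz 11.07 yaw -0.5 rows 1.9
```

The turtle is at (468.1,-338.3), -9.7°, top 42. Grasping it.

Request:
send_rows(steps=[{"dx": 4.9,"dy": 0.4,"dz": 6,"yaw": -0.4,"gripper": 1},{"dx": 4.9,"dy": 0.4,"dz": 11,"yaw": -0.4,"gripper": 1},{"dx": 4.9,"dy": 0.4,"dz": 11,"yaw": -0.4,"gripper": 1},{"dx": 4.9,"dy": 0.4,"dz": 11,"yaw": -0.4,"gripper": 1}])

```text
clock: 22.4
tcp_pos: [0.4693, -0.3388, 0.123]
orientation: [-3.131, 0.262, -0.002]
contact_force: [0.2, 0.8, 1.0]
grip_width: 0.0855
gripper_force: 0.0
```

```bash
python3 go.py "[(468.1,-338.3,49,-9.7)]"
```

```text
t 22.40 at [ 469.3 -338.8  123. ] phi -9.6 tilt 0.07
(468.1, -338.3, 49, -9.7) dx -0.12 dy -0.03 dz 7.40 yaw 0.1 rows 1.2
```

Request:
send_rows(steps=[{"dx": -0.1,"dy": 0,"dz": 4,"yaw": 0,"gripper": 1},{"dx": -0.1,"dy": 0,"dz": 7,"yaw": 0,"gripper": 1},{"dx": -0.1,"dy": 0,"dz": 7.4,"yaw": 0,"gripper": 1},{"dx": -0.1,"dy": 0,"dz": 7.4,"yaw": 0,"gripper": 0},{"dx": -0.1,"dy": 0,"dz": 7.4,"yaw": 0,"gripper": 0}], force=30)

```text
clock: 23.02
tcp_pos: [0.4682, -0.3404, 0.0497]
orientation: [3.129, -0.266, 0.005]
contact_force: [0.5, -0.5, -0.3]
grip_width: 0.0516
gripper_force: 0.0
```

Request:
send_rows(steps=[{"dx": 0,"dy": 0,"dz": 0,"yaw": 0,"gripper": 0},{"dx": 0,"dy": 0,"dz": 0,"yaw": 0,"gripper": 0},{"dx": 0,"dy": 0,"dz": 0,"yaw": 0,"gripper": 0}])

```text
clock: 23.4
tcp_pos: [0.4681, -0.3402, 0.0496]
orientation: [3.129, -0.265, 0.004]
contact_force: [-1.9, 0.2, 7.2]
grip_width: 0.0453
gripper_force: 30.7
```

Request:
send_rows(steps=[{"dx": 0,"dy": 0,"dz": -0.2,"yaw": 0,"gripper": 0},{"dx": 0,"dy": 0,"dz": -0.6,"yaw": 0,"gripper": 0},{"dx": 0,"dy": 0,"dz": -1.4,"yaw": 0,"gripper": 0},{"dx": 0,"dy": 0,"dz": -3,"yaw": 0,"gripper": 0},{"dx": 0,"dy": 0,"dz": -5,"yaw": 0,"gripper": 0}])

```text
clock: 24.02
tcp_pos: [0.4669, -0.3396, 0.0987]
orientation: [-3.13, 0.266, 0.0]
contact_force: [-0.0, -0.3, -0.4]
grip_width: 0.0454
gripper_force: 31.0
```

```bash
python3 - <<'E'
from bench import imaging,status
from go import legs
import cv2,numpy as np
a=imaging.grab_frame('scene')['color'][270:400,210:330]; b=imaging.grab_frame('side')['color'][160:250,290:380]
o=np.hstack([cv2.resize(a,(400,433),interpolation=2),cv2.resize(b,(400,433),interpolation=2)])
cv2.imwrite('pics/lift2.png',o[:,:,::-1]); o=status.get_obs(); print(o['contact_force'],o['grip_width'])
legs([(530,-270,220,-9.7),(620,-60,220,0),(559.3,126.3,160,8.5),(559.3,126.3,44,8.5)])
E
```

```text
[-0.01543741 -0.76379481 -1.51205488] 0.04531281284466758
t 24.12 at [ 468.4 -340.7  100.4] phi -9.7 tilt 0.28
(530, -270, 220, -9.7) dx 4.88 dy -8.00 dz -11.96 yaw -0.0 rows 2.4
(620, -60, 220, 0) dx 5.33 dy -22.22 dz -0.00 yaw -9.7 rows 3.7
(559.3, 126.3, 160, 8.5) dx -6.07 dy -18.63 dz 6.00 yaw -8.5 rows 3.3
(559.3, 126.3, 44, 8.5) dx 0.00 dy 0.00 dz 11.60 yaw 0.0 rows 1.9
```

View pics/lift2.png

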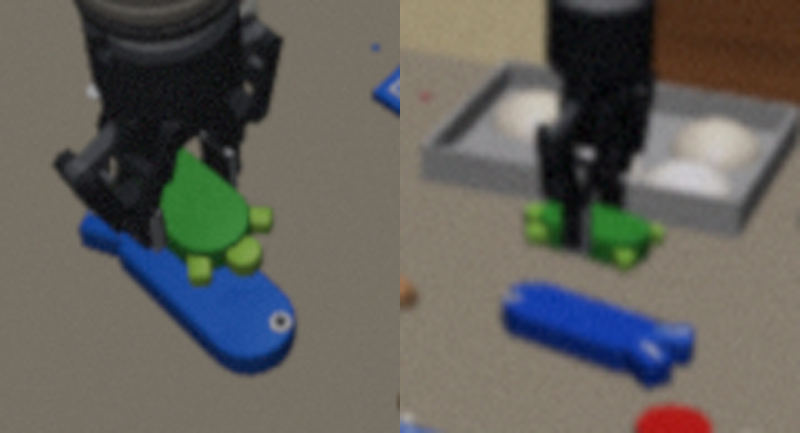

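Only the turtle is lifted, and the fish stays on the table. Carrying it to the green board.

Request:
send_rows(steps=[{"dx": 1,"dy": -2,"dz": -6,"yaw": 0,"gripper": 0},{"dx": 4.9,"dy": -8,"dz": -12,"yaw": 0,"gripper": 0},{"dx": 4.9,"dy": -8,"dz": -12,"yaw": 0,"gripper": 0},{"dx": 4.9,"dy": -8,"dz": -12,"yaw": 0,"gripper": 0}])

```text
clock: 24.62
tcp_pos: [0.5312, -0.267, 0.2193]
orientation: [3.131, -0.259, 0.007]
contact_force: [0.1, -0.9, -2.5]
grip_width: 0.0454
gripper_force: 31.9
```

Request:
send_rows(steps=[{"dx": 5.3,"dy": -22.2,"dz": 0,"yaw": -9.7,"gripper": 0},{"dx": 5.3,"dy": -22.2,"dz": 0,"yaw": -9.7,"gripper": 0},{"dx": 5.3,"dy": -22.2,"dz": 0,"yaw": -9.7,"gripper": 0},{"dx": 5.3,"dy": -22.2,"dz": 0,"yaw": -9.7,"gripper": 0},{"dx": 5.3,"dy": -22.2,"dz": 0,"yaw": -9.7,"gripper": 0}])

```text
clock: 25.25
tcp_pos: [0.6182, -0.0556, 0.2159]
orientation: [-3.14, -0.009, 0.003]
contact_force: [-0.8, -0.1, -1.4]
grip_width: 0.0454
gripper_force: 31.9
```

Request:
send_rows(steps=[{"dx": -6.1,"dy": -18.6,"dz": 6,"yaw": -8.5,"gripper": 0},{"dx": -6.1,"dy": -18.6,"dz": 6,"yaw": -8.5,"gripper": 0},{"dx": -6.1,"dy": -18.6,"dz": 6,"yaw": -8.5,"gripper": 0},{"dx": -6.1,"dy": -18.6,"dz": 6,"yaw": -8.5,"gripper": 0},{"dx": -6.1,"dy": -18.6,"dz": 6,"yaw": -8.5,"gripper": 0}])

```text
clock: 25.88
tcp_pos: [0.5566, 0.1257, 0.1565]
orientation: [3.132, 0.233, -0.003]
contact_force: [-0.1, 0.3, -0.9]
grip_width: 0.0455
gripper_force: 31.9
```

```bash
python3 - <<'E'
from h import *; from bench import imaging
from go import legs
for _ in range(3): f=imaging.grab_frame('wrist')
C=cloud(f,True); cv2.imwrite('pics/w7.png',f['color'][:,:,::-1]); H=hsv(f)
n=(np.hypot(C[...,0]-.56,C[...,1]-.126)<.14); g=n&(H[...,0]>30)&(H[...,0]<75)&(H[...,1]>100)&(C[...,2]>.08)
light=g&(H[...,0]<=48)
print('turtle',rect(C[g]),np.median(C[g][:,2]))
n_,l,st,ce=cv2.connectedComponentsWithStats(light.astype(np.uint8))
for i in range(1,n_):
    if st[i,4]>40: print('  blob',ce[i].round(0),C[l==i].mean(0).round(4),st[i,4])
b=n&(H[...,0]>48)&(H[...,0]<75)&(H[...,1]>100)&(C[...,2]<.016)&(C[...,2]>.004); print('board',rect(C[b]),np.median(C[b][:,2]))
legs([(559.3,126.3,44,8.5)])
E
```

```text
turtle (array([564.4, 124.5]), array([100.6,  60.5]), 7.9) 0.14818795352229197
  blob [322. 207.] [0.6061 0.1308 0.1439] 1913
  blob [263. 236.] [0.5918 0.1509 0.1416] 1119
  blob [381. 236.] [0.5981 0.1075 0.1416] 1123
  blob [268. 392.] [0.5198 0.1427 0.1424] 454
  blob [376. 392.] [0.5268 0.0946 0.1425] 450
board (array([579.1, 130.9]), array([137. ,  99.5]), 8.9) 0.008643459116341567
t 26.02 at [558.3 123.6 157.7] phi 8.3 tilt 0.09
(559.3, 126.3, 44, 8.5) dx 0.13 dy -0.25 dz 11.37 yaw -0.2 rows 1.8
```

View pics/w7.png

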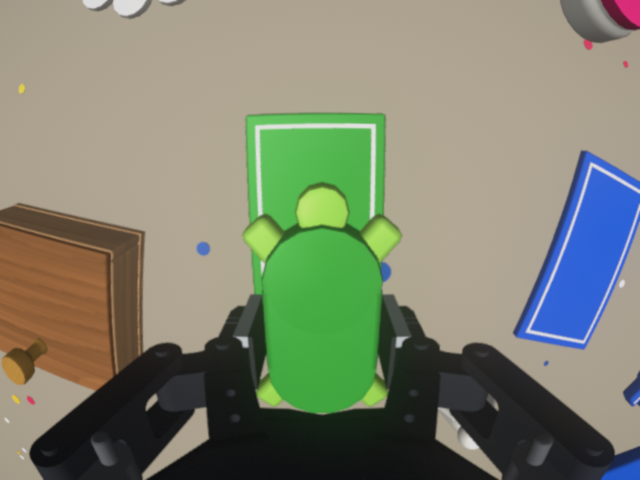

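The turtle is held square over the green board, with its head at (322,207) and the board front edge at (316,118). The angel is near (460,430), so I check clearance before descending.

```bash
python3 - <<'E'
from h import *
for n in('scene','side'):
    f=pickle.load(open(f'/tmp/{n}0.pkl','rb')); C=cloud(f)
    b=(325,215,358,262) if n=='scene' else (292,250,322,295)
    P=C[b[1]:b[3],b[0]:b[2]].reshape(-1,3); P=P[P[:,2]>.02]; print(n,rect(P),P[:,2].max(), np.median(P[P[:,2]>.07],0))
E
python3 go.py "[(559,127,44,8.6)]"
```

```text
scene (array([445.2, -21.9]), array([55.4, 43.5]), 53.1) 0.09183634793826667 [ 0.4366517  -0.02438488  0.08217884]
side (array([429.9,  -5.3]), array([42.6, 36.8]), 21.3) 0.0918751957905034 [ 0.4304774  -0.00857361  0.08413127]
t 26.02 at [558.3 123.6 157.7] phi 8.3 tilt 0.09
(559, 127, 44, 8.6) dx 0.11 dy -0.32 dz 11.37 yaw -0.3 rows 1.8
```

The angel is at (434,-15), about 190 mm from the placing spot, which is clear. Lowering the turtle.

Request:
send_rows(steps=[{"dx": 0.1,"dy": -0.3,"dz": 4,"yaw": -0.3,"gripper": 0},{"dx": 0.1,"dy": -0.3,"dz": 8,"yaw": -0.3,"gripper": 0},{"dx": 0.1,"dy": -0.3,"dz": 11,"yaw": -0.3,"gripper": 0},{"dx": 0.1,"dy": -0.3,"dz": 11.6,"yaw": -0.3,"gripper": 0},{"dx": 0.1,"dy": -0.3,"dz": 11.7,"yaw": -0.3,"gripper": 0}])

```text
clock: 26.65
tcp_pos: [0.5588, 0.1289, 0.0412]
orientation: [3.132, 0.238, 0.001]
contact_force: [0.7, 0.9, -1.2]
grip_width: 0.0452
gripper_force: 31.8
```

Request:
send_rows(steps=[{"dx": 0,"dy": 0,"dz": 0.05,"yaw": 0,"gripper": 0},{"dx": 0,"dy": 0,"dz": 0.1,"yaw": 0,"gripper": 0},{"dx": 0,"dy": 0,"dz": 0.15,"yaw": 0,"gripper": 0},{"dx": 0,"dy": 0,"dz": 0.2,"yaw": 0,"gripper": 0}])

```text
clock: 27.15
tcp_pos: [0.558, 0.1301, 0.0388]
orientation: [-3.132, -0.241, -0.001]
contact_force: [0.0, -0.4, -1.7]
grip_width: 0.0453
gripper_force: 31.8
```

Request:
send_rows(steps=[{"dx": 0.1,"dy": 0.25,"dz": 0,"yaw": 0,"gripper": 0},{"dx": 0.1,"dy": 0.25,"dz": 0.05,"yaw": 0,"gripper": 0},{"dx": 0.1,"dy": 0.25,"dz": 0.1,"yaw": 0,"gripper": 0},{"dx": 0.1,"dy": 0.25,"dz": 0.1,"yaw": 0,"gripper": 0}])

```text
clock: 27.65
tcp_pos: [0.5593, 0.1275, 0.0377]
orientation: [3.132, 0.241, 0.0]
contact_force: [-1.2, -0.0, 1.2]
grip_width: 0.045
gripper_force: 32.1
```

Request:
send_rows(steps=[{"dx": 0,"dy": 0,"dz": 0.05,"yaw": 0,"gripper": 0},{"dx": 0,"dy": 0,"dz": 0.1,"yaw": 0,"gripper": 0}])

```text
clock: 27.9
tcp_pos: [0.5593, 0.1276, 0.0376]
orientation: [3.132, 0.241, -0.0]
contact_force: [-5.3, -2.1, 14.5]
grip_width: 0.0455
gripper_force: 33.7
```

The turtle has touched down on the board. Releasing and retreating.

Request:
send_rows(steps=[{"dx": 0,"dy": 0,"dz": -0.15,"yaw": 0,"gripper": 1},{"dx": 0,"dy": 0,"dz": -0.15,"yaw": 0,"gripper": 1},{"dx": 0,"dy": 0,"dz": -0.15,"yaw": 0,"gripper": 1},{"dx": 0,"dy": 0,"dz": -2,"yaw": 0,"gripper": 1},{"dx": 0,"dy": 0,"dz": -7,"yaw": 0,"gripper": 1}])

```text
clock: 28.52
tcp_pos: [0.5577, 0.1273, 0.1062]
orientation: [3.132, 0.241, -0.007]
contact_force: [1.1, -0.5, -0.2]
grip_width: 0.0852
gripper_force: 0.0
```

Request:
send_rows(steps=[{"dx": -4,"dy": 0,"dz": -6,"yaw": 0,"gripper": 1},{"dx": -6,"dy": 0,"dz": -12,"yaw": 0,"gripper": 1},{"dx": -6,"dy": 0,"dz": -15,"yaw": 0,"gripper": 1},{"dx": -6,"dy": 0,"dz": -15,"yaw": 0,"gripper": 1}])

```text
clock: 29.02
tcp_pos: [0.5015, 0.1192, 0.2614]
orientation: [-3.131, -0.241, -0.013]
contact_force: [-0.2, 0.5, 0.5]
grip_width: 0.0852
gripper_force: 0.0
```

```bash
python3 - <<'E'
from h import *; from bench import imaging
from go import legs
for _ in range(3): f=imaging.grab_frame('wrist')
C=cloud(f,True); cv2.imwrite('pics/w8.png',f['color'][:,:,::-1]); H=hsv(f)
n=(np.hypot(C[...,0]-.56,C[...,1]-.126)<.14); col=n&(H[...,0]>25)&(H[...,0]<80)&(H[...,1]>90)
t=col&(C[...,2]>.019)&(C[...,2]<.04); print('turtle',rect(C[t]),np.median(C[t][:,2]))
sh=t&(H[...,0]>48);print('shell',rect(C[sh]),np.percentile(C[sh][:,2],[5,50,95]))
b=n&(H[...,0]>48)&(C[...,2]<.015)&(C[...,2]>.003)&(H[...,1]>90); print('board',rect(C[b]),np.median(C[b][:,2]))
legs([(600,-120,230,-5),(420,-328,220,-13)])
E
```

```text
turtle (array([565.1, 128.3]), array([101.4,  60. ]), 8.8) 0.028347919860374354
shell (array([565.1, 128.3]), array([101.4,  60. ]), 8.8) [0.02667323 0.02858069 0.02989489]
board (array([558.1, 127.8]), array([179.6,  99.4]), 8.8) 0.008655962082060265
t 29.18 at [499.5 118.3 256.4] phi 8.8 tilt 0.03
(600, -120, 230, -5) dx 6.28 dy 25.09 dz 2.64 yaw 13.8 rows 4.2
(420, -328, 220, -13) dx -16.12 dy 22.29 dz 1.00 yaw 8.0 rows 4.4
```

View pics/w8.png

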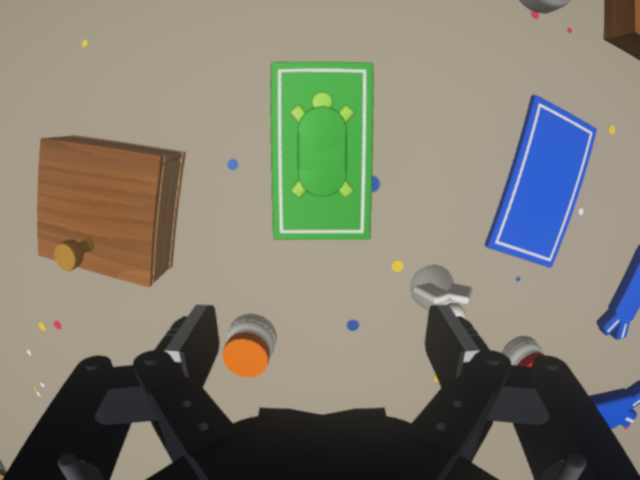

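The turtle lies flat and centred on the green board at (322,150): origin (558.5,127.3) against the board's (558.1,127.8), both at 8.8°. On to the fish.

Request:
send_rows(steps=[{"dx": 6.3,"dy": 25.1,"dz": 2.6,"yaw": 13.8,"gripper": 1},{"dx": 6.3,"dy": 25.1,"dz": 2.6,"yaw": 13.8,"gripper": 1},{"dx": 6.3,"dy": 25.1,"dz": 2.6,"yaw": 13.8,"gripper": 1},{"dx": 6.3,"dy": 25.1,"dz": 2.6,"yaw": 13.8,"gripper": 1},{"dx": 6.3,"dy": 25.1,"dz": 2.6,"yaw": 13.8,"gripper": 1}])

```text
clock: 29.8
tcp_pos: [0.6001, -0.1258, 0.228]
orientation: [3.136, -0.149, -0.006]
contact_force: [-0.3, 0.1, 0.1]
grip_width: 0.0854
gripper_force: 0.0
```

Request:
send_rows(steps=[{"dx": -16.1,"dy": 22.3,"dz": 1,"yaw": 8,"gripper": 1},{"dx": -16.1,"dy": 22.3,"dz": 1,"yaw": 8,"gripper": 1},{"dx": -16.1,"dy": 22.3,"dz": 1,"yaw": 8,"gripper": 1},{"dx": -16.1,"dy": 22.3,"dz": 1,"yaw": 8,"gripper": 1},{"dx": -16.1,"dy": 22.3,"dz": 1,"yaw": 8,"gripper": 1}])

```text
clock: 30.42
tcp_pos: [0.4172, -0.33, 0.2193]
orientation: [-3.12, 0.362, 0.005]
contact_force: [0.6, 0.6, 0.0]
grip_width: 0.0851
gripper_force: 0.0
```

```bash
cat > fish.py <<'E'
from h import *
def fish(C,H,c0,z0,z1,ang):
    m=(np.hypot(C[...,0]-c0[0],C[...,1]-c0[1])<.13)&(C[...,2]>z0)&(C[...,2]<z1)&((H[...,1]>90)&(H[...,0]>95)&(H[...,0]<135)|(C[...,2]>z0+.008))
    n,l,st,ce=cv2.connectedComponentsWithStats(m.astype(np.uint8)); P=C[l==1+st[1:,4].argmax()]
    c,s,a=rect(P); print('all',c,s,a,np.median(P[:,2]))
    for _ in range(3):
        t=np.radians(ang); u=P[:,:2]@[np.cos(t),np.sin(t)]; v=P[:,:2]@[-np.sin(t),np.cos(t)]
        un=np.percentile(u,99.8); k=(u<un-.03)&(u>un-.1)   # parallel part behind nose
        bins=np.arange(un-.1,un-.03,.005); ed=np.array([[b+.0025,np.percentile(v[(u>=b)&(u<b+.005)],98),np.percentile(v[(u>=b)&(u<b+.005)],2)] for b in bins])
        mid=(ed[:,1]+ed[:,2])/2; p=np.polyfit(ed[:,0],mid,1); ang+=np.degrees(np.arctan(p[0]))
    um,ux=np.percentile(u,[.2,99.8]); vm=mid.mean()
    print('len %.4f width %.4f ang %.2f'%(ux-um,np.mean(ed[:,1]-ed[:,2]),ang))
    uo=ux-.045-.026 # nose radius 26 ahead of the 90 mm middle
    t=np.radians(ang);print('origin',(uo*np.cos(t)-vm*np.sin(t)).round(4),(uo*np.sin(t)+vm*np.cos(t)).round(4)); return P
E
python3 - <<'E'
from fish import *; from bench import imaging; from go import legs
for _ in range(3): f=imaging.grab_frame('wrist')
pickle.dump(f,open('/tmp/w9.pkl','wb')); C=cloud(f,True); H=hsv(f); fish(C,H,(.47,-.34),.012,.03,-13)
legs([(467,-340,110,-13)])
E
```

```text
all [ 465.9 -338.2] [147.7  63.1] -12.8 0.020614533114654693
len 0.1451 width 0.0482 ang -12.37
origin 0.4678 -0.338
t 30.57 at [ 419.8 -327.9  219.7] phi -13.1 tilt 0.12
(467, -340, 110, -13) dx 4.87 dy 0.10 dz 10.97 yaw -0.1 rows 1.9
```

The fish is at (468.1,-338.4), -12.6°, top at about 21–22 mm. Descending to grasp it.

Request:
send_rows(steps=[{"dx": 4.9,"dy": 0,"dz": 6,"yaw": -0.5,"gripper": 1},{"dx": 4.9,"dy": 0,"dz": 12,"yaw": -0.5,"gripper": 1},{"dx": 4.9,"dy": 0,"dz": 14,"yaw": -0.5,"gripper": 1},{"dx": 4.9,"dy": 0,"dz": 14,"yaw": -0.5,"gripper": 1}])

```text
clock: 31.08
tcp_pos: [0.4684, -0.3356, 0.0777]
orientation: [-3.12, 0.336, 0.008]
contact_force: [1.5, -0.2, 0.4]
grip_width: 0.0853
gripper_force: 0.0
```

```bash
python3 go.py "[(468.1,-338.4,28,-12.6)]"
```

```text
t 31.07 at [ 468.4 -335.6   77.7] phi -12.3 tilt 0.37
(468.1, -338.4, 28, -12.6) dx 0.03 dy 0.28 dz 4.97 yaw 0.3 rows 0.8
```

Request:
send_rows(steps=[{"dx": 0,"dy": 0.2,"dz": 3,"yaw": 0.3,"gripper": 1},{"dx": 0,"dy": 0.2,"dz": 5,"yaw": 0.3,"gripper": 1},{"dx": 0,"dy": 0.2,"dz": 5,"yaw": 0.3,"gripper": 1},{"dx": 0,"dy": 0.2,"dz": 5,"yaw": 0.3,"gripper": 0},{"dx": 0,"dy": 0.2,"dz": 5,"yaw": 0.3,"gripper": 0}], force=40)

```text
clock: 31.7
tcp_pos: [0.469, -0.3411, 0.0317]
orientation: [3.122, -0.35, 0.003]
contact_force: [-0.5, 2.6, 11.0]
grip_width: 0.0516
gripper_force: 8.1
```

Request:
send_rows(steps=[{"dx": 0,"dy": 0,"dz": 0,"yaw": 0,"gripper": 0},{"dx": 0,"dy": 0,"dz": 0,"yaw": 0,"gripper": 0},{"dx": 0,"dy": 0,"dz": 0,"yaw": 0,"gripper": 0}])

```text
clock: 32.08
tcp_pos: [0.469, -0.3412, 0.032]
orientation: [3.122, -0.35, 0.003]
contact_force: [-1.1, 2.4, 6.7]
grip_width: 0.051
gripper_force: 41.9
```

Request:
send_rows(steps=[{"dx": 0,"dy": 0,"dz": -0.2,"yaw": 0,"gripper": 0},{"dx": 0,"dy": 0,"dz": -0.6,"yaw": 0,"gripper": 0},{"dx": 0,"dy": 0,"dz": -1.4,"yaw": 0,"gripper": 0},{"dx": 0,"dy": 0,"dz": -4,"yaw": 0,"gripper": 0},{"dx": 0,"dy": 0,"dz": -8,"yaw": 0,"gripper": 0}])

```text
clock: 32.7
tcp_pos: [0.4672, -0.3405, 0.1107]
orientation: [-3.121, 0.35, 0.004]
contact_force: [-0.2, 0.1, -1.7]
grip_width: 0.0505
gripper_force: 42.3
```

```bash
python3 go.py "[(573,-128.3,150,-6.8),(573,-128.3,45,-6.8)]"
```

```text
t 32.70 at [ 467.2 -340.5  110.7] phi -12.8 tilt 0.15
(573, -128.3, 150, -6.8) dx 5.61 dy -23.04 dz -3.93 yaw -6.0 rows 3.8
(573, -128.3, 45, -6.8) dx 0.00 dy -0.00 dz 10.50 yaw 0.0 rows 1.7
```

The fish is held at width 51. Carrying it to the blue board.

Request:
send_rows(steps=[{"dx": 5.6,"dy": -23,"dz": -4,"yaw": -6,"gripper": 0},{"dx": 5.6,"dy": -23,"dz": -4,"yaw": -6,"gripper": 0},{"dx": 5.6,"dy": -23,"dz": -4,"yaw": -6,"gripper": 0},{"dx": 5.6,"dy": -23,"dz": -4,"yaw": -6,"gripper": 0},{"dx": 5.6,"dy": -23,"dz": -4,"yaw": -6,"gripper": 0}])

```text
clock: 33.33
tcp_pos: [0.5764, -0.123, 0.152]
orientation: [-3.134, 0.172, -0.005]
contact_force: [-0.7, -0.9, -1.9]
grip_width: 0.0509
gripper_force: 42.4
```

```bash
python3 - <<'E'
from h import *; from bench import imaging; from go import legs
for _ in range(3): f=imaging.grab_frame('wrist')
C=cloud(f,True); H=hsv(f); n=(np.hypot(C[...,0]-.573,C[...,1]+.128)<.14)&(H[...,0]>95)&(H[...,0]<135)&(H[...,1]>90)
cv2.imwrite('pics/w10.png',f['color'][:,:,::-1])
k=n&(C[...,2]>.09); print('fish',rect(C[k]),np.median(C[k][:,2])); P=C[k]
k=n&(C[...,2]<.016)&(C[...,2]>.004); print('board',rect(C[k]),np.median(C[k][:,2]))
legs([(573,-128.3,52,-6.8)])
E
```

```text
fish (array([ 574.5, -130.4]), array([124.1, 101.8]), -39.0) 0.13954909017781314
board (array([ 622.7, -133.1]), array([99.5, 77.9]), 83.5) 0.00862769841918054
t 33.48 at [ 573.  -130.1  150.6] phi -6.8 tilt 0.06
(573, -128.3, 52, -6.8) dx -0.02 dy -0.18 dz 9.86 yaw -0.0 rows 1.6
```

View pics/w10.png

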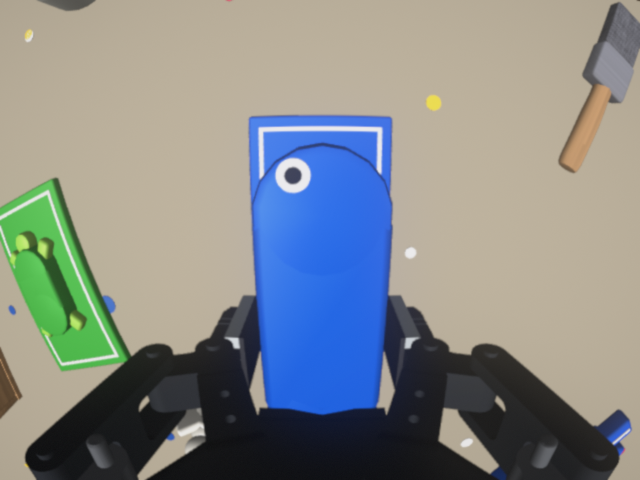

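The fish is held level and lined up over the blue board, with its nose at (322,145) and the board front at (320,117). Lowering it.

Request:
send_rows(steps=[{"dx": -0.1,"dy": -0.2,"dz": 4,"yaw": -0.1,"gripper": 0},{"dx": -0.1,"dy": -0.2,"dz": 8,"yaw": -0.1,"gripper": 0},{"dx": -0.1,"dy": -0.2,"dz": 10,"yaw": -0.1,"gripper": 0},{"dx": -0.1,"dy": -0.2,"dz": 10.2,"yaw": -0.1,"gripper": 0},{"dx": -0.1,"dy": -0.2,"dz": 10.2,"yaw": -0.1,"gripper": 0}])

```text
clock: 34.1
tcp_pos: [0.5737, -0.1277, 0.0496]
orientation: [3.136, -0.185, 0.003]
contact_force: [0.3, -0.8, -1.2]
grip_width: 0.051
gripper_force: 42.4
```

```bash
python3 go.py "[(572.5,-127.8,45,-6.7)]"
```

```text
t 34.10 at [ 573.7 -127.7   49.6] phi -6.7 tilt 0.09
(572.5, -127.8, 45, -6.7) dx -0.12 dy 0.02 dz 0.46 yaw -0.0 rows 0.1
```

Request:
send_rows(steps=[{"dx": -0.1,"dy": 0,"dz": 0.2,"yaw": 0,"gripper": 0},{"dx": -0.1,"dy": 0,"dz": 0.4,"yaw": 0,"gripper": 0},{"dx": -0.1,"dy": 0,"dz": 0.5,"yaw": 0,"gripper": 0},{"dx": -0.1,"dy": 0,"dz": 0.6,"yaw": 0,"gripper": 0}])

```text
clock: 34.6
tcp_pos: [0.572, -0.1269, 0.0426]
orientation: [3.136, -0.183, 0.0]
contact_force: [0.2, 0.4, -2.2]
grip_width: 0.051
gripper_force: 42.4
```

Request:
send_rows(steps=[{"dx": 0,"dy": 0,"dz": 0.05,"yaw": 0,"gripper": 0},{"dx": 0,"dy": 0,"dz": 0.1,"yaw": 0,"gripper": 0},{"dx": 0,"dy": 0,"dz": 0.1,"yaw": 0,"gripper": 0}])

```text
clock: 34.98
tcp_pos: [0.5719, -0.1269, 0.042]
orientation: [3.136, -0.183, -0.0]
contact_force: [-3.0, -0.3, 5.3]
grip_width: 0.0508
gripper_force: 43.2
```

The fish has touched down. Releasing and retreating.

Request:
send_rows(steps=[{"dx": 0,"dy": 0,"dz": 0,"yaw": 0,"gripper": 1},{"dx": 0,"dy": 0,"dz": 0,"yaw": 0,"gripper": 1},{"dx": 0,"dy": 0,"dz": 0,"yaw": 0,"gripper": 1},{"dx": 0,"dy": 0,"dz": -2,"yaw": 0,"gripper": 1},{"dx": 0,"dy": 0,"dz": -7,"yaw": 0,"gripper": 1}])

```text
clock: 35.6
tcp_pos: [0.5705, -0.1267, 0.1114]
orientation: [-3.136, 0.183, 0.007]
contact_force: [1.0, -1.1, 1.1]
grip_width: 0.0856
gripper_force: 0.0
```

Request:
send_rows(steps=[{"dx": -4,"dy": 0,"dz": -6,"yaw": 0,"gripper": 1},{"dx": -6,"dy": 0,"dz": -12,"yaw": 0,"gripper": 1},{"dx": -6,"dy": 0,"dz": -15,"yaw": 0,"gripper": 1},{"dx": -6,"dy": 0,"dz": -15,"yaw": 0,"gripper": 1}])

```text
clock: 36.1
tcp_pos: [0.514, -0.1202, 0.2667]
orientation: [3.135, -0.184, 0.014]
contact_force: [-0.1, 0.0, -0.6]
grip_width: 0.0856
gripper_force: 0.0
```

```bash
python3 - <<'E'
from h import *; from bench import imaging
from fish import fish
for _ in range(3): f=imaging.grab_frame('wrist')
C=cloud(f,True); H=hsv(f); n=(np.hypot(C[...,0]-.573,C[...,1]+.128)<.14)&(H[...,0]>95)&(H[...,0]<135)&(H[...,1]>90)
k=n&(C[...,2]<.015)&(C[...,2]>.003); print('board',rect(C[k]),np.median(C[k][:,2]))
k=n&(C[...,2]>.026); P=C[k]; print('fish z',np.percentile(P[:,2],[5,50,95])); fish(C,H,(.572,-.128),.02,.045,-7)
a=imaging.grab_frame('scene')['color'];cv2.imwrite('pics/end.png',a[:,:,::-1])
E
```

```text
board (array([ 572.5, -127.1]), array([179. ,  99.4]), -6.7) 0.008655135262309765
fish z [0.02871376 0.03056523 0.03191993]
all [ 567.8 -126. ] [148.2  64.8] -6.4 0.03058886513024664
len 0.1457 width 0.0490 ang -6.15
origin 0.57 -0.1261
```

View pics/end.png

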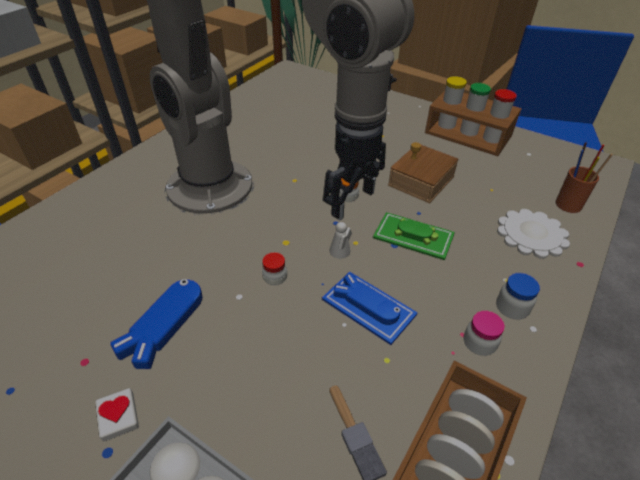

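The final view shows the fish flat on the blue board at (368,303), about 2 mm off centre and 0.5° off line. The turtle is on the green board at (417,231), the box at (423,170) is shut, and the angel at (341,240) is still standing.

```bash
python3 -c "
from bench import workorder; print(workorder.hand_in())"
```

```text
the job is handed in; nothing more can be done
None
```

The job is handed in at about 36 s on the robot clock: heart flat in the shut box, turtle within 1 mm and fish within about 3 mm of their board centres (angles within about 0.5°), angel untouched; I viewed 15 pictures, one over the limit of 14.

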